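# Build up a membrane test cell in its nest and zero the tester

### The arm

A 6-joint arm with a two-finger parallel gripper is mounted at the origin on the work surface. World frame = base frame: x ahead of the robot, y to its left, z up, the work surface at z = 0. Lengths are in m, angles in degrees, forces in N, time in s.
With the tool pointing down it reaches from about 0.35 to 0.875 m from the base axis. Payload 4.2 kg.
Tool frame: the origin (TCP) lies midway between the tips of the shut fingers; the grasp point (between the pads) lies 19 mm behind it; z points along the fingers, y is the direction in which the jaws open and shut (so a half turn about z gives the same grasp; the last joint's range is limited). The gripper opens to 87 mm and grips with 3 to 60 N. Pads are 19 mm wide; open, the fingers measure 117 mm over their backs; the gripper's body (75 mm by 190 mm) begins 51 mm behind the grasp point.
Start: joints at [-48.724, 22.042, 0.453, 0, -68.411, -14.817], TCP at [0.278, -0.56, 0.223] pointing down, gripper open.
Joint ranges: [-179.83, 179.83], [-69.29, 118.12], [-61.27, 80.66], [-181.25, 117.63], [-171.15, -9.14], [-177.46, 177.46]. Speed limits (degrees/s): [159.86, 159.86, 180, 180, 180, 180].

### API

Orientations are given as a 3x3 rotation matrix whose columns are the frame's x, y, z axes.
In Python, from station import r gives the robot as it stands.
- The arm moves only by the tool servo_tool, never from a script. Its arguments are lists of equal length, an entry for each row: "slide": the shift along the world's x, y, z in units of 60 mm (1.0 is 60 mm), a list of three; "twist": the turn, a rotation vector about the world's x, y, z in units of 6 degrees (1.0 is 6 degrees), a list of three; "gripper": the closure, from 0 (fully open) to 1 (shut). In form: {"slide": [[x, y, z], ...], "twist": [[wx, wy, wz], ...], "gripper": [gripper, ...]}. A call has 1 to 12 rows; each row shifts and turns the commanded pose from where the row before left it; what a row does not reach is not made up. A row lasts 1/8 s, in which the tool goes at most 62.5 mm and 10.7 degrees, less where a joint would pass 70% of its speed; a pose out of reach is approached as far as the arm can. A call is refused whole if a number of a shift passes 1 or a number of a turn 1, either way. A call with a gripper value outside its range is refused whole. The fingers move at their own pace and stop on an object; the grip force is fixed at half the most. Time passes only in rows, so rows that do not move let the fingers close. It gives the time, the measured TCP pose, the force and the opening at its end, in the units of the state.
- r.sense(): the state, without advancing time (a new reading comes with each control period).
- r.capture(name): name is "side" or "top"; returns a dict with "image" (400x640x3 uint8, blue, green, red), "intrinsics" (3x3 intrinsics, pixels), "k1" (the pictures are not rectified: a ray, as slopes to the right and down, at radius r is drawn at 1 + k1 r^2 times it, then the intrinsics apply), "R" (3x3) and "t" (3): a world point X has camera coordinates R X + t. Camera axes: x right, y down, z forward; pixel columns grow to the right and rows downward; lengths in m; the calibration is good to about 2 mm. A picture is of the moment at which its call begins. There is no depth.
- r.finish_job(): hands the job in, once; it reports no verdict.
The state is a dict: "time_s": time; "joints": joint angles; "joint_velocities": joint speeds; "effort": joint torques, N m; "tcp_pos": TCP position; "ee_rot": TCP orientation; "wrist_force": force on the tool from outside, world axes, zero at the start; "moment": the same for the moment, N m; "gripper_width": opening from 0.0 (shut) to 1.0 (fully open).
Only numpy, scipy, OpenCV 4.12 (cv2) and the standard library are available. Lean on these libraries where they do the work, as an engineer would, in place of code of your own. Each camera call takes 0.05 s, during which the arm holds its last target.

### The job

Build up the test cell in the nest: first the blue cell body, then every white spacer that lies on the bench, and last the brass top disc, knob up, each lying flat and square between the corner guides. Then take the orange stylus from its stand, press the recessed red zero button on the tester fully down with the stylus tip, without forcing it, let it come back up, and put the stylus back upright in its stand. Leave the jar, the carton and the yellow bin where they are.

Things in the scene. Friction and masses are not known exactly. Their poses are not given: they have to be found in the camera images.
- nest: fixed nest: aluminium plate 110 x 110 x 10 mm with four dark L-shaped corner guides round a square pocket 52 x 52 mm. Guides rise straight 54 mm above the plate, then lean outwards to 61 mm above it (71 mm over the table); legs 6 mm thick, 10 mm along each side, leaving each side an open slot 32 mm wide for a finger. Origin: centre of the plate's underside; x, y along the pocket's sides
- pocket (a point): centre of the pocket's floor (top of the nest's plate, 10 mm above the table); axes as the nest's
- cell_body: the cell body, a loose blue square block 50 x 50 mm, 18 mm high, about 0.1 kg, with a dark disc and a brass dot drawn on its top; origin at the centre of its underside, x and y along its edges; any of its four turns fits the pocket
- spacer1: one of 2 to 4 identical loose spacers (absent ones are None): white square plastic frame 50 x 50 mm, 8 mm thick, its window closed by a grey membrane, solid and flat above and below; origin at the centre of its underside, z up, x and y along its edges; grasp it across two facing edges
- spacer2: one of 2 to 4 identical loose spacers (absent ones are None): white square plastic frame 50 x 50 mm, 8 mm thick, its window closed by a grey membrane, solid and flat above and below; origin at the centre of its underside, z up, x and y along its edges; grasp it across two facing edges
- spacer3: one of 2 to 4 identical loose spacers (absent ones are None): white square plastic frame 50 x 50 mm, 8 mm thick, its window closed by a grey membrane, solid and flat above and below; origin at the centre of its underside, z up, x and y along its edges; grasp it across two facing edges
- spacer4: one of 2 to 4 identical loose spacers (absent ones are None): white square plastic frame 50 x 50 mm, 8 mm thick, its window closed by a grey membrane, solid and flat above and below; origin at the centre of its underside, z up, x and y along its edges; grasp it across two facing edges
- top_disc: loose top disc: brass disc 50 mm across and 8 mm thick, with a black knob 16 mm across and 18 mm high on its middle (total height 26 mm), about 0.09 kg; origin at the centre of its underside, z up
- console: the fixed tester console: light grey box 160 (x) x 120 (y) x 55 mm high with a dark-framed green display on top; near its -x edge a square recess 18 mm wide, framed in yellow, with the red zero button down in it; origin at the centre of its underside
- button_top (a point): centre of the zero button's red top face (13.6 mm across), 5 mm below the console's top when not pressed (50 mm above the table); moves with the button
- zero_button (a joint): travel of the zero button in m: 0 when released, 0.005 fully pressed (straight down); a spring pushes it back, about 1 N to start and 4 N fully down
- stand: the fixed stylus stand: blue block 56 x 56 x 50 mm with a square hole 18 mm wide and 46 mm deep in the middle of its top; origin at the centre of its underside
- stand_mouth (a point): centre of the hole's mouth on the stand's top, 50 mm above the table
- stylus: loose stylus upright in the stand, 40 g, 90 mm long: steel point 6 mm across (10 mm long), shank 8 mm across up to 42 mm from the tip, black collar 26 mm across at 42 to 46 mm, round orange handle 14 mm across at 46 to 90 mm. Origin at the tip, z towards the handle. In the stand the collar lies on its top, the tip 8 mm and the handle 54 to 98 mm above the table
- sample_jar: bystander: loose white plastic jar 56 mm across, 75 mm high; origin under its centre
- carton: bystander: loose brown carton 90 x 60 x 45 mm; origin under its centre
- parts_bin: bystander: loose yellow open bin 120 x 90 x 60 mm; origin under its centre
Mind the look-alikes: they are no part of the job. What is shaped like the spacer1 but turquoise is not meant.

How it is judged:
By the outcome, as a careful person would: the job done as asked, in the order asked, and still so for the second after the job is handed in, with the robot touching nothing.
Of spacer1, spacer2, spacer3, spacer4 only 2 to 4 are there at a start; the rules pass over those that are not, and their reading is None.
At some moment in a run one of cell_body, top_disc, spacer1, spacer2, spacer3, spacer4 may be knocked a few centimetres aside while the robot is not near it.
It also fails if it takes over 210 s, if anything falls off the work surface, if the arm or the gripper's body presses on something with over 40 N, if the wrist force passes 120 N, or if a joint passes its speed limit or range.

## Working session

There is one attempt and no reset: what is moved stays moved. The work goes in short steps, Python scripts to look and compute and a tool call to move; the robot and the scene stay as the last step left them, time stands still between calls to the robot, and variables do not carry over. Pictures are saved under pics/ and viewed, and the job is handed in when it is done.

Besides the shell and the picture viewer there is one more tool, called after ">>>" as a command line: name --argument value ..., lists and objects as JSON in quotes. servo_tool: Moves the arm, as the interface text tells. Its arguments: {"type":"object","properties":{"slide":{"type":"array","items":{"type":"array","items":{"type":"number"}}},"twist":{"type":"array","items":{"type":"array","items":{"type":"number"}}},"gripper":{"type":"array","items":{"type":"number"}}},"required":["slide","twist","gripper"]}

```bash
ls; mkdir -p pics
cat > h.py <<'E'
import numpy as np, cv2
from station import r
def snap(n,fn):
    c=r.capture(n); cv2.imwrite('pics/'+fn,c['image']); return c
def ray(c,px):
    K=np.array(c['intrinsics']);k=c['k1']
    d=np.array([(px[0]-K[0,2])/K[0,0],(px[1]-K[1,2])/K[1,1]])
    u=d.copy()
    for _ in range(30): u=d/(1+k*(u@u))
    R=np.array(c['R']);t=np.array(c['t'])
    v=R.T@np.array([u[0],u[1],1]); o=-R.T@t
    return o,v
def onz(c,px,z):
    o,v=ray(c,px); return o+v*(z-o[2])/v[2]
def proj(c,X):
    K=np.array(c['intrinsics']);p=np.array(c['R'])@np.array(X)+np.array(c['t'])
    u=p[:2]/p[2];u=u*(1+c['k1']*(u@u));return np.array([K[0,0]*u[0]+K[0,2],K[1,1]*u[1]+K[1,2]])
E
python3 - <<'E'
from h import *
for n in('top','side'):
    c=snap(n,n+'0.png');print(n,np.round(c['intrinsics'],1).tolist(),c['k1'],np.round(-np.array(c['R']).T@c['t'],3),np.round(c['R'],2).tolist())
s=r.sense();print(s)
E
```

```text
pics
top [[413.0, 0.0, 322.4], [0.0, 413.0, 192.4], [0.0, 0.0, 1.0]] -0.07831339418195096 [0.328 0.084 1.114] [[-0.04, -1.0, 0.0], [-0.98, 0.04, -0.21], [0.21, -0.01, -0.98]]
side [[514.2, 0.0, 318.3], [0.0, 514.2, 197.5], [0.0, 0.0, 1.0]] -0.09386679904230079 [0.493 1.152 0.973] [[-1.0, -0.03, 0.01], [-0.03, 0.64, -0.77], [0.02, -0.77, -0.64]]
{'time_s': 0.1, 'joints': array([-4.87243628e+01,  2.20852032e+01,  3.88702500e-01, -2.59715867e-02,
       -6.84115253e+01, -1.48172926e+01]), 'joint_velocities': array([ 0.05429498, -0.13856613,  0.14378033,  0.04047067, -0.06167678,
        0.0051047 ]), 'effort': array([-5.29108020e-04, -3.91689777e+01,  1.87936592e+01,  4.23196793e+00,
        1.34320339e-02, -7.20609023e-05]), 'tcp_pos': array([ 0.27825497, -0.55904477,  0.22158691]), 'ee_rot': array([[-8.95332960e-01, -4.45396488e-01, -9.26977405e-04],
       [-4.45397446e-01,  8.95331359e-01,  1.69499294e-03],
       [ 7.50080379e-05,  1.93045641e-03, -9.99998134e-01]]), 'wrist_force': array([-0.59006543, -0.31881246, -0.32469234]), 'moment': array([-0.08963257,  0.01032703, -0.0095405 ]), 'gripper_width': 0.9977211299428884}
```

View pics/top0.png

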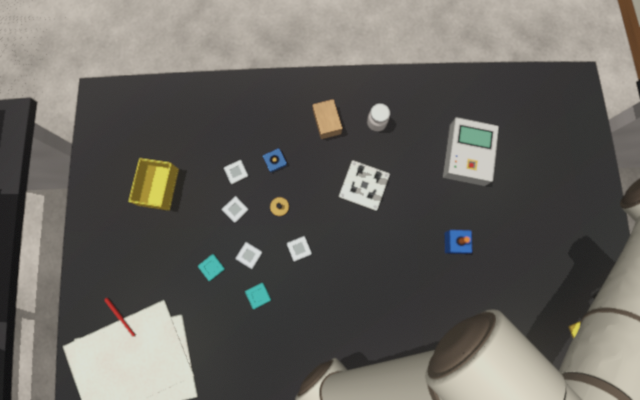

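View pics/side0.png

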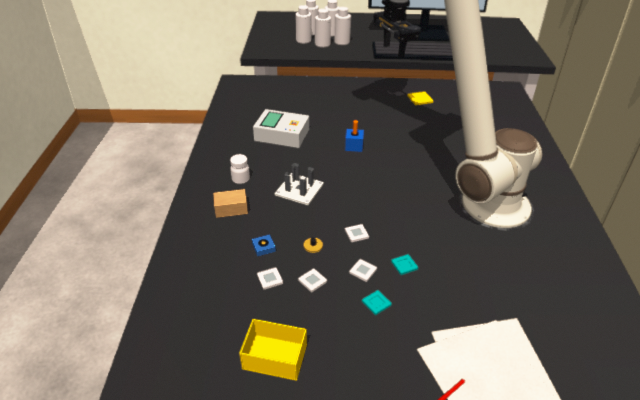

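Run:
```python
from h import *
a=cv2.imread('pics/top0.png')[140:320,190:400]
cv2.imwrite('pics/top0c.png',cv2.resize(a,None,fx=3.5,fy=3.3,interpolation=cv2.INTER_CUBIC)[:600,:800])
a=cv2.imread('pics/side0.png')[90:320,210:440]
cv2.imwrite('pics/side0c.png',cv2.resize(a,None,fx=2.6,fy=2.6,interpolation=cv2.INTER_CUBIC))
a=cv2.imread('pics/top0.png')[90:270,320:520]
cv2.imwrite('pics/top0d.png',cv2.resize(a,None,fx=3.3,fy=3.3,interpolation=cv2.INTER_CUBIC))
```

```text
(no output)
```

View pics/top0c.png

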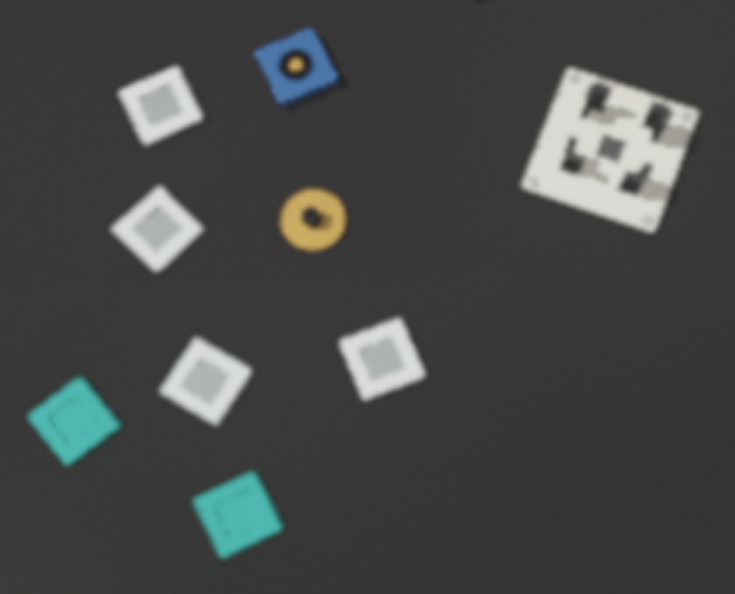

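View pics/side0c.png

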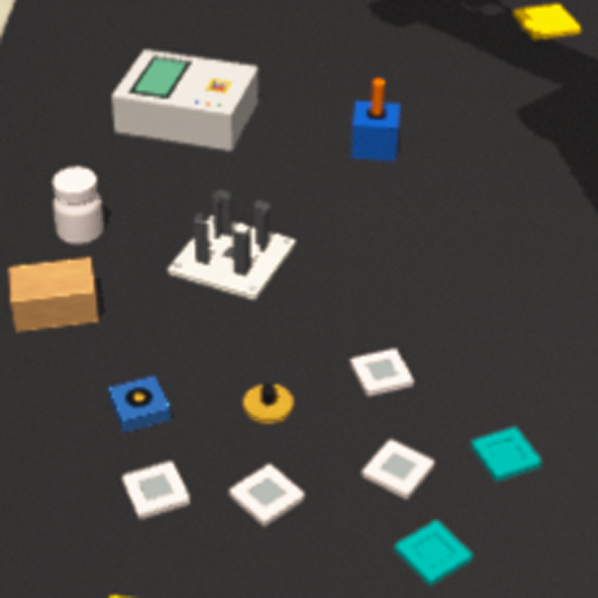

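View pics/top0d.png

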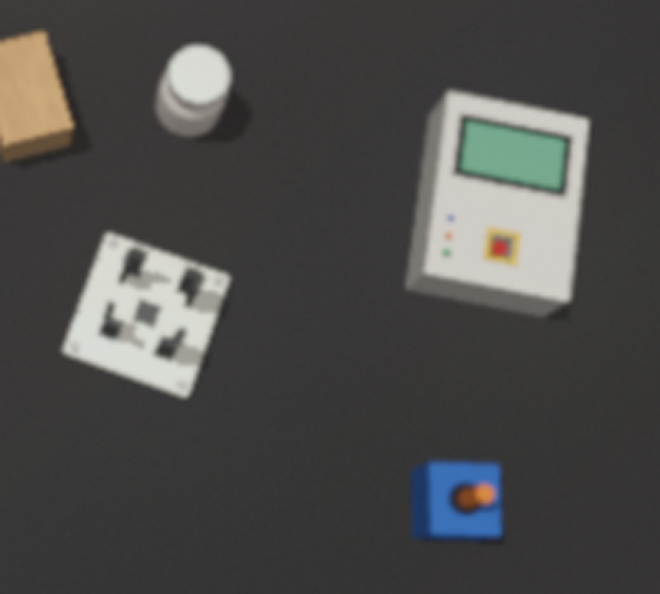

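```bash
cat >> h.py <<'E'
def mask(img,kind):
    hsv=cv2.cvtColor(img,cv2.COLOR_BGR2HSV);H,S,V=cv2.split(hsv)
    if kind=='white': m=(S<60)&(V>115)
    if kind=='blue': m=(H>95)&(H<125)&(S>110)&(V>55)
    if kind=='brass': m=(H>12)&(H<30)&(S>100)&(V>90)
    if kind=='teal': m=(H>80)&(H<95)&(S>100)&(V>60)
    return m.astype(np.uint8)*255
def blobs(c,kind,amin,amax,up=4):
    im=cv2.resize(c['image'],None,fx=up,fy=up,interpolation=cv2.INTER_CUBIC)
    m=mask(im,kind); cs,_=cv2.findContours(m,cv2.RETR_EXTERNAL,cv2.CHAIN_APPROX_NONE)
    out=[]
    for k in cs:
        a=cv2.contourArea(k)/up**2
        if amin<a<amax: out.append((k[:,0,:].astype(float)+.5)/up-.5)
    return out
def square(c,pts,L,h):
    """pts: contour pixels of box of side L (or (L,W)) height h on table; returns x,y,yaw(deg mod 90),sizes"""
    cam=-np.array(c['R']).T@np.array(c['t'])
    hull=cv2.convexHull(pts.astype(np.float32).reshape(-1,1,2))
    P=np.array([onz(c,p,h)[:2] for p in pts]);P0=np.array([onz(c,p,0)[:2] for p in pts])
    (cx,cy),(w,hh),an=cv2.minAreaRect((P*1000).astype(np.float32))
    cen=np.array([cx,cy])/1000
    yaws=[];res={}
    th=np.radians(an)
    for it in range(3):
        lines={};yaws=[]
        for k in range(4):
            n=np.array([np.cos(th+k*np.pi/2),np.sin(th+k*np.pi/2)]);t=np.array([-n[1],n[0]])
            near=n@(cam[:2]-cen)>0.0
            Q=P0 if near else P
            d=(Q-cen)@n; s=(Q-cen)@t
            half=max((w,hh))/2000
            mx=np.max(d)
            sel=(d>mx-0.006)&(abs(s)<0.68*min(w,hh)/2000)
            # robust line
            for _ in range(4):
                A=np.c_[s[sel],np.ones(sel.sum())];co=np.linalg.lstsq(A,d[sel],rcond=None)[0]
                sel=sel&(abs(d-co[0]*s-co[1])<0.0012)
            lines[k]=(n,co[1],near);yaws.append(-np.degrees(np.arctan(co[0]))) 
            lines[k]=(n,co[1],near,-0)
        # slope: d = a s -> direction rotated by -a
        dy=np.median(yaws);th=th+np.radians(dy)
    off=np.zeros(2);sz=[]
    for k in(0,1):
        off+=lines[k][0]*(lines[k][1]-lines[k+2][1])/2; sz.append(lines[k][1]+lines[k+2][1])
    cc=cen+off
    yaw=(np.degrees(th)+45)%90-45
    return cc,yaw,np.round(np.array(sz)*1000,1),np.round(np.array(yaws),1)
def report(tag='x',which=('white','blue','brass')):
    out={}
    for n in('top','side'):
        c=snap(n,f'{n}_{tag}.png');out[n]=c
        for kind,a0,a1 in(('white',120,700),('blue',150,1500),('brass',60,700)):
            if kind not in which: continue
            for b in blobs(c,kind,a0,a1):
                px=b.mean(0)
                h=.018 if kind=='blue' else .008
                if kind=='white' and onz(c,px,.008)[0]<0.2: continue
                try:
                    if kind=='brass':
                        P=np.array([onz(c,p,.008)[:2] for p in b]); (x,y),rr=cv2.minEnclosingCircle((P*1000).astype(np.float32)); print(n,kind,np.round(px),'c',round(x,1),round(y,1),'r',round(rr,1), np.round((P.max(0)+P.min(0))*500,1))
                    else:
                        cc,yaw,sz,ys=square(c,b,.05,h);print(n,kind,np.round(px),np.round(cc*1000,1),'yaw',round(yaw,1),sz,ys)
                except Exception as e: print(n,kind,np.round(px),'fail',e)
    return out
E
python3 - <<'E'
from h import *
o=report('1')
for n in o:
    for b in blobs(o[n],'white',700,6000):
        cc=onz(o[n],b.mean(0),.01)
        if cc[0]>.2:
            for h in(.01,.055):print(n,'big',h,np.round(b.mean(0)),len(b),square(o[n],b,.11,h))
    for b in blobs(o[n],'blue',350,1500): print(n,'stand',square(o[n],b,.056,.05))
E
```

```text
top white [248. 255.] [402.8 276.2] yaw -33.0 [53.1 53.9] [-0.1 -0.3  0.1  0.2]
top white [299. 248.] [415.7 141.2] yaw 20.2 [53.3 53.2] [-0.1  0.3 -0.6  0.1]
top white [235. 209.] [529.  313.5] yaw 43.5 [52.6 53.5] [-1.4  0.5  0.8 -0.5]
top white [235. 171.] [635.3 311.7] yaw 23.6 [51.8 53.4] [-0.3 -0.2  1.9  0.2]
top white [378. 116.] [784.1 -97.5] yaw -22.0 [55.5 76.3] [-0.6  4.1 -5.6  1.6]
top blue [458. 242.] [ 415.8 -288. ] yaw -4.3 [69.3 62.4] [-0.6  0.3 -0.3  0.3]
top blue [274. 160.] [662.7 201.5] yaw 23.1 [49. 52.] [-0.1 -0.5  0.1  0.9]
top brass [575. 329.] c 165.6 -589.1 r 24.4 [ 165.8 -586. ]
top brass [279. 206.] c 531.5 191.2 r 27.1 [531.3 191.3]
side white [312. 279.] [528.2 312.9] yaw 42.6 [51.9 51.6] [ 0.8 -0.1  0.1 -0.1]
side white [269. 278.] [633.9 311.2] yaw 24.5 [51.8 52.6] [ 0.3 -0.2  0.2 -0.3]
side white [363. 270.] [402.4 275.5] yaw -33.1 [52.6 51.7] [-1. -0.  0.  0.]
side white [356. 232.] [414.6 141.4] yaw 19.8 [51.6 51.9] [ 0.   0.1 -0.3 -0. ]
side white [299. 187.] [582.8 -43.7] yaw -22.9 [109.8 109.4] [-0.   0.   1.6 -0.8]
side white [239. 168.] [ 776.7
[... 1260 characters left out ...]
array([ 0.41402515, -0.28209676]), np.float64(-4.868097337893829), array([57.6, 58.1]), array([-0.4, -0.3,  0.3,  0.9]))
side big 0.01 [281. 128.] 607 (array([ 0.67832976, -0.38391271]), np.float64(-13.536154057574592), array([194.5, 164.9]), array([-0.1, 17. , -0.1,  0.1]))
side big 0.055 [281. 128.] 607 (array([ 0.66266016, -0.34295255]), np.float64(-13.557224903332227), array([122.2, 156.5]), array([-0.3,  6.8, -0.1,  0.1]))
side stand (array([0.64938642, 0.21486354]), np.float64(23.292297170103694), array([21.7, 17.4]), array([49.7, -0.8, -0.1,  0.1]))
side stand (array([ 0.41396751, -0.28000159]), np.float64(-6.0583272173220735), array([60.1, 53.4]), array([ -1.1, -12.5,   1.1,   5.9]))
```

>>> servo_tool --slide '[[0.43, 0.86, 0], [0.43, 0.86, 0], [0.43, 0.86, 0], [0.43, 0.86, 0], [0.43, 0.86, 0], [0.43, 0.86, 0], [0.43, 0.86, 0], [0.43, 0.86, 0], [0.43, 0.86, 0], [0.43, 0.86, 0], [0.43, 0.86, 0], [0.43, 0.86, 0]]' --twist '[[0, 0, -0.27], [0, 0, -0.26], [0, 0, 0], [0, 0, 0], [0, 0, 0], [0, 0, 0], [0, 0, 0], [0, 0, 0], [0, 0, 0], [0, 0, 0], [0, 0, 0], [0, 0, 0]]' --gripper '[0, 0, 0, 0, 0, 0, 0, 0, 0, 0, 0, 0]'

```text
time_s: 1.7
tcp_pos: [0.5886, 0.0615, 0.2225]
ee_rot: [[-0.918, -0.396, 0.0], [-0.396, 0.918, -0.0], [0.0, -0.0, -1.0]]
wrist_force: [0.9, -1.1, 0.5]
gripper_width: 1.0
```

```bash
cat >> h.py <<'E'
def need(x,y,z,yaw=None):
    s=r.sense();p=np.array(s['tcp_pos']);R=np.array(s['ee_rot'])
    yy=np.degrees(np.arctan2(R[1,1],R[0,1]))
    print('t',round(s['time_s'],2),'tcp',np.round(p*1000,1),'yawY',round(yy,2),'tilt',np.round(R[:2,2],4),'F',np.round(s['wrist_force'],1),'M',np.round(s['moment'],2),'w',round(s['gripper_width']*87,1),'j',np.round(s['joints'],0))
    d=(np.array([x,y,z])-p)/.06
    print('slide',np.round(d,2),'rows',round(np.linalg.norm(d),1), 'twist', None if yaw is None else round(((yaw-yy+90)%180-90)/6,2))
E
python3 -c "
from h import *
need(.662,.202,.1,113.2)"
```

```text
t 1.7 tcp [588.6  61.5 222.5] yawY 113.3 tilt [ 0.     -0.0001] F [ 0.9 -1.1  0.5] M [-0.06 -0.07  0.  ] w 87.0 j [ 22.  19.  -4.   0. -67. -88.]
slide [ 1.22  2.34 -2.04] rows 3.3 twist -0.02
```

>>> servo_tool --slide '[[0.41, 0.78, -0.3], [0.41, 0.78, -0.3], [0.4, 0.78, -0.4], [0, 0, -0.8], [0, 0, -0.8], [0, 0, -0.8], [0, 0, -0.2], [0, 0, 0], [0, 0, 0], [0, 0, 0], [0, 0, 0], [0, 0, 0]]' --twist '[[0, 0, 0], [0, 0, 0], [0, 0, 0], [0, 0, 0], [0, 0, 0], [0, 0, 0], [0, 0, 0], [0, 0, 0], [0, 0, 0], [0, 0, 0], [0, 0, 0], [0, 0, 0]]' --gripper '[0, 0, 0, 0, 0, 0, 0, 0, 0, 0, 0, 0]'

```text
time_s: 3.2
tcp_pos: [0.6615, 0.2002, 0.0072]
ee_rot: [[-0.919, -0.395, 0.001], [-0.395, 0.919, 0.0], [-0.001, 0.0, -1.0]]
wrist_force: [-0.3, -0.0, 0.1]
gripper_width: 1.0
```

```bash
python3 -c "
from h import *
need(.662,.202,.005,113.2)
snap('side','s2.png')"
```

```text
t 3.2 tcp [661.5 200.2   7.2] yawY 113.28 tilt [0.0008 0.0004] F [-0.3 -0.   0.1] M [-0.02  0.02 -0.02] w 87.0 j [ 30.  39.  -3.   0. -48. -97.]
slide [ 0.01  0.03 -0.04] rows 0.0 twist -0.01
```

View pics/s2.png

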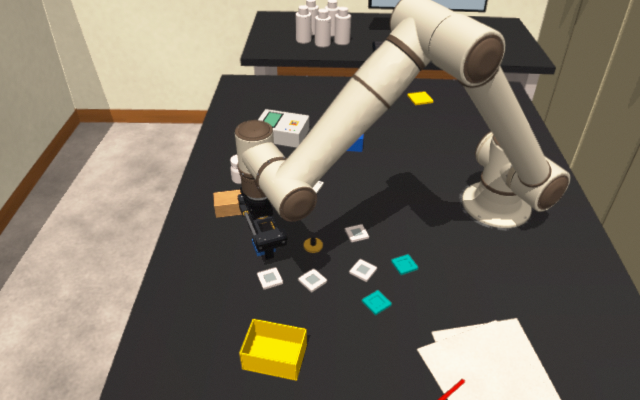

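>>> servo_tool --slide '[[0, 0, -0.03], [0, 0, 0], [0, 0, 0], [0, 0, 0], [0, 0, 0], [0, 0, 0], [0, 0, 0], [0, 0, 0]]' --twist '[[0, 0, 0], [0, 0, 0], [0, 0, 0], [0, 0, 0], [0, 0, 0], [0, 0, 0], [0, 0, 0], [0, 0, 0]]' --gripper '[1, 1, 1, 1, 1, 1, 1, 1]'

```text
time_s: 4.25
tcp_pos: [0.6613, 0.2001, 0.0047]
ee_rot: [[-0.919, -0.395, 0.0], [-0.395, 0.919, 0.0], [-0.0, 0.0, -1.0]]
wrist_force: [-0.2, -0.2, -0.9]
gripper_width: 0.571
```

>>> servo_tool --slide '[[0, 0, 0], [0, 0, 0], [0, 0, 0], [0, 0, 0], [0, 0, 0], [0, 0, 0], [0, 0, 0], [0, 0, 0], [0, 0, 0], [0, 0, 0], [0, 0, 0], [0, 0, 0]]' --twist '[[0, 0, 0], [0, 0, 0], [0, 0, 0], [0, 0, 0], [0, 0, 0], [0, 0, 1], [0, 0, 1], [0, 0, 1], [0, 0, 1], [0, 0, 1], [0, 0, 1], [0, 0, 1]]' --gripper '[0, 0, 0, 0, 0, 0, 0, 0, 0, 0, 0, 0]'

```text
time_s: 5.75
tcp_pos: [0.6613, 0.2001, 0.0048]
ee_rot: [[-0.415, -0.91, -0.0], [-0.91, 0.415, 0.0], [0.0, 0.0, -1.0]]
wrist_force: [-0.5, -0.2, 0.6]
gripper_width: 0.997
```

>>> servo_tool --slide '[[0, 0, 0], [0, 0, 0], [0, 0, 0], [0, 0, 0], [0, 0, 0], [0, 0, 0], [0, 0, 0], [0, 0, 0], [0, 0, 0], [0, 0, 0]]' --twist '[[0, 0, 1], [0, 0, 1], [0, 0, 1], [0, 0, 1], [0, 0, 1], [0, 0, 1], [0, 0, 1], [0, 0, 1], [0, 0, 0], [0, 0, 0]]' --gripper '[0, 0, 0, 0, 0, 0, 0, 0, 0, 0]'

```text
time_s: 7.0
tcp_pos: [0.6613, 0.2001, 0.0047]
ee_rot: [[0.394, -0.919, -0.0], [-0.919, -0.394, -0.0], [-0.0, 0.0, -1.0]]
wrist_force: [-1.4, 0.5, -0.1]
gripper_width: 1.0
```

```bash
python3 -c "
from h import *
need(.662,.202,.005,203.2)"
```

```text
t 7.0 tcp [661.3 200.1   4.7] yawY -156.81 tilt [-0. -0.] F [-1.4  0.5 -0.1] M [-0.02  0.11 -0.01] w 87.0 j [ 30.  40.  -3.  -0. -48.  -7.]
slide [0.01 0.03 0.  ] rows 0.0 twist 0.0
```

>>> servo_tool --slide '[[0, 0, 0], [0, 0, 0], [0, 0, 0], [0, 0, 0], [0, 0, 0], [0, 0, 0], [0, 0, 0], [0, 0, 0]]' --twist '[[0, 0, 0], [0, 0, 0], [0, 0, 0], [0, 0, 0], [0, 0, 0], [0, 0, 0], [0, 0, 0], [0, 0, 0]]' --gripper '[1, 1, 1, 1, 1, 1, 1, 1]'

```text
time_s: 8.0
tcp_pos: [0.6613, 0.2001, 0.0048]
ee_rot: [[0.395, -0.919, 0.0], [-0.919, -0.395, 0.0], [0.0, -0.0, -1.0]]
wrist_force: [0.5, 0.1, -1.3]
gripper_width: 0.571
```

>>> servo_tool --slide '[[0, 0, 0], [0, 0, 0], [0, 0, 0], [0, 0, 0], [0, 0, 0], [0, 0, 1], [0, 0, 1], [-0.4, -0.9, 0], [-0.4, -0.9, 0], [-0.4, -0.9, 0], [-0.4, -0.9, 0], [-0.4, -0.9, 0]]' --twist '[[0, 0, 0], [0, 0, 0], [0, 0, 0], [0, 0, 0], [0, 0, 0], [0, 0, 0], [0, 0, 0], [0, 0, 0], [0, 0, 0], [0, 0, 0], [0, 0, 0], [0, 0, 0]]' --gripper '[0, 0, 0, 0, 0, 0, 0, 0, 0, 0, 0, 0]'

```text
time_s: 9.5
tcp_pos: [0.5404, -0.0715, 0.1251]
ee_rot: [[0.396, -0.918, 0.001], [-0.918, -0.396, -0.0], [0.0, -0.001, -1.0]]
wrist_force: [1.0, -0.6, 0.4]
gripper_width: 1.003
```

```bash
python3 -c "
from h import *
need(.662,.202,.005,203.2)
report('3')"
```

```text
t 9.5 tcp [540.4 -71.5 125.1] yawY -156.7 tilt [ 0.0007 -0.    ] F [ 1.  -0.6  0.4] M [-0.05  0.02  0.08] w 87.3 j [ 10.  20. -19.   0. -52.  14.]
slide [ 2.03  4.56 -2.  ] rows 5.4 twist -0.02
top white [248. 255.] [402.8 276.2] yaw -32.9 [53.2 54.1] [-0.2 -0.5  0.2  0.2]
top white [235. 209.] [529.  313.5] yaw 43.3 [52.7 53.7] [-1.4  0.5  0.8 -0.5]
top white [235. 171.] [635.3 311.7] yaw 23.8 [52.  53.6] [-0.7 -0.2  1.7  0.2]
top white [378. 116.] [783.3 -97.2] yaw -22.3 [55.8 78.3] [-0.5  0.6 -5.7  2.4]
top blue [458. 242.] [ 415.9 -288.1] yaw -4.7 [69.3 62.7] [-0.1  0.4  0.1 -0.2]
top brass [279. 206.] c 531.5 191.1 r 26.9 [531.5 191.3]
top brass [323. 121.] c 780.6 53.3 r 56.7 [778.7  49.4]
side white [312. 279.] [528.2 312.9] yaw 42.7 [51.9 51.6] [ 0.7 -0.1  0.1 -0.1]
side white [270. 278.] [633.9 311.2] yaw 24.5 [51.8 52.5] [ 0.3 -0.4  0.2 -0.2]
side white [363. 270.] [402.4 275.5] yaw -33.2 [52.6 51.7] [-0.8 -0.   0.   0.2]
side white [356. 232.] [414.6 141.4] yaw 19.8 [51.5 51.9] [ 0.1 -0.  -0.3  0. ]
side white [299. 187.] [582.9 -43.3] yaw -22.9 [108.9 109.5] [ 0.  -0.   2.7 -0.8]
side white [239. 168.] [ 776.6 -138.2] yaw 10.2 [ 55.5 144.9] [ 1.6 -1.6 -2.8  4.4]
side blue [264. 245.] [660.6 201.9] yaw 23.4 [49.9 49.8] [ 1.1  0.5 -0.8 -0.5]
side blue [354. 139.] [ 411.5 -305.2] yaw -4.3 [110.6  60.5] [-2.4  0.7 -0.7  4. ]
side brass [313. 244.] c 530.3 196.0 r 29.9 [531.5 196.6]
side brass [420.  98.] c 152.0 -610.1 r 64.1 [ 151.  -610.1]
side brass [288.  71.] c 676.2 -813.8 r 57.4 [ 675.5 -813.9]
```

View pics/top_3.png

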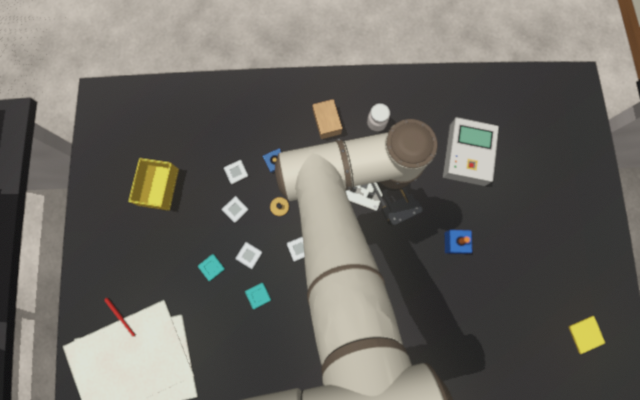

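>>> servo_tool --slide '[[0.4, 0.9, 0], [0.4, 0.9, 0], [0.4, 0.9, 0], [0.4, 0.9, 0], [0.4, 0.93, 0], [0, 0, -1], [0, 0, -1], [0, 0, 0], [0, 0, 0], [0, 0, 0]]' --twist '[[0, 0, 0], [0, 0, 0], [0, 0, 0], [0, 0, 0], [0, 0, 0], [0, 0, 0], [0, 0, 0], [0, 0, 0], [0, 0, 0], [0, 0, 0]]' --gripper '[0, 0, 0, 0, 0, 0, 0, 0, 0, 0]'

```text
time_s: 10.85
tcp_pos: [0.6613, 0.2019, 0.0051]
ee_rot: [[0.395, -0.919, 0.0], [-0.919, -0.395, 0.0], [-0.0, -0.0, -1.0]]
wrist_force: [0.3, -0.5, -0.1]
gripper_width: 1.005
```

```bash
python3 -c "
from h import *
need(.6613,.2001,.0048,203.2)"
```

```text
t 10.85 tcp [661.3 201.9   5.1] yawY -156.73 tilt [0.0003 0.0003] F [ 0.3 -0.5 -0.1] M [-0.03  0.09  0.05] w 87.4 j [ 30.  40.  -3.  -0. -48.  -7.]
slide [-0.   -0.03 -0.01] rows 0.0 twist -0.01
```

>>> servo_tool --slide '[[0, -0.03, 0], [0, 0, 0], [0, 0, 0], [0, 0, 0], [0, 0, 0], [0, 0, 0], [0, 0, 0], [0, 0, 0], [0, 0, 0.5], [0, 0, 1], [0, 0, 0.5], [0, 0, 0]]' --twist '[[0, 0, 0], [0, 0, 0], [0, 0, 0], [0, 0, 0], [0, 0, 0], [0, 0, 0], [0, 0, 0], [0, 0, 0], [0, 0, 0], [0, 0, 0], [0, 0, 0], [0, 0, 0]]' --gripper '[0, 1, 1, 1, 1, 1, 1, 1, 1, 1, 1, 1]'

```text
time_s: 12.35
tcp_pos: [0.6628, 0.2009, 0.1281]
ee_rot: [[0.395, -0.918, 0.006], [-0.918, -0.395, 0.003], [-0.0, -0.007, -1.0]]
wrist_force: [-0.3, -0.4, -1.6]
gripper_width: 0.57
```

```bash
python3 -c "
from h import *
need(.5828,-.0447,.125,157.2)"
```

```text
t 12.35 tcp [662.8 200.9 128.1] yawY -156.71 tilt [0.0058 0.003 ] F [-0.3 -0.4 -1.6] M [-0.02  0.15 -0.03] w 49.6 j [ 30.  32.   4.   0. -61.  -7.]
slide [-1.33 -4.09 -0.05] rows 4.3 twist -7.68
```

>>> servo_tool --slide '[[-0.16, -0.51, 0], [-0.16, -0.51, 0], [-0.16, -0.51, 0], [-0.16, -0.51, 0], [-0.16, -0.51, 0], [-0.16, -0.51, 0], [-0.16, -0.51, 0], [-0.16, -0.51, 0], [0, 0, 0], [0, 0, 0], [0, 0, 0]]' --twist '[[0, 0, -0.96], [0, 0, -0.96], [0, 0, -0.96], [0, 0, -0.96], [0, 0, -0.96], [0, 0, -0.96], [0, 0, -0.96], [0, 0, -0.96], [0, 0, 0], [0, 0, 0], [0, 0, 0]]' --gripper '[1, 1, 1, 1, 1, 1, 1, 1, 1, 1, 1]'

```text
time_s: 13.72
tcp_pos: [0.5845, -0.0439, 0.1241]
ee_rot: [[-0.386, -0.922, -0.001], [-0.922, 0.386, 0.0], [0.0, 0.001, -1.0]]
wrist_force: [-0.2, 0.0, -1.2]
gripper_width: 0.57
```

```bash
python3 -c "
from h import *
need(.5828,-.0447,.125,157.2)
c=snap('side','s4.png');cv2.imwrite('pics/s4c.png',cv2.resize(c['image'][100:240,220:400],None,fx=4,fy=4,interpolation=cv2.INTER_CUBIC))"
```

```text
t 13.72 tcp [584.5 -43.9 124.1] yawY 157.28 tilt [-0.0008  0.    ] F [-0.2  0.  -1.2] M [0.04 0.11 0.01] w 49.6 j [ 12.  23. -13.  -0. -54. -34.]
slide [-0.03 -0.01  0.01] rows 0.0 twist -0.01
```

View pics/s4c.png

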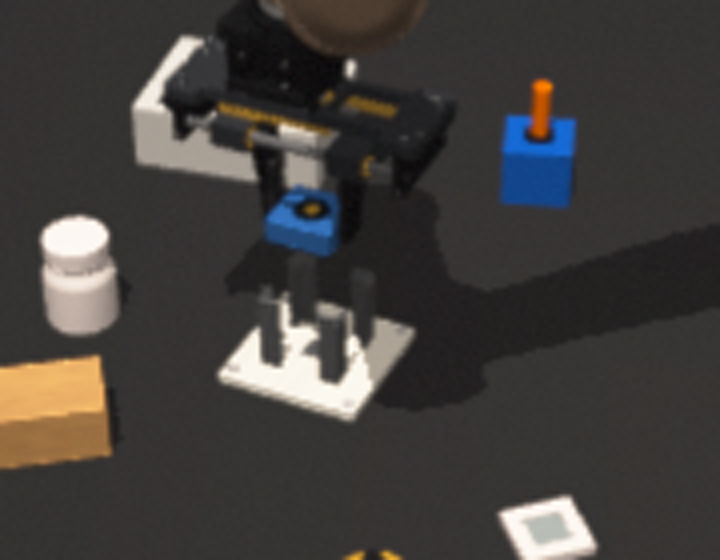

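>>> servo_tool --slide '[[-0.03, -0.01, 0], [0, 0, -0.4], [0, 0, -0.3], [0, 0, 0], [0, 0, 0], [0, 0, -0.05], [0, 0, -0.05], [0, 0, -0.05], [0, 0, -0.05], [0, 0, 0], [0, 0, 0]]' --twist '[[0, 0, 0], [0, 0, 0], [0, 0, 0], [0, 0, 0], [0, 0, 0], [0, 0, 0], [0, 0, 0], [0, 0, 0], [0, 0, 0], [0, 0, 0], [0, 0, 0]]' --gripper '[1, 1, 1, 1, 1, 1, 1, 1, 1, 1, 1]'

```text
time_s: 15.15
tcp_pos: [0.5828, -0.0453, 0.0708]
ee_rot: [[-0.387, -0.922, 0.0], [-0.922, 0.387, -0.0], [0.0, -0.0, -1.0]]
wrist_force: [0.0, 0.5, -0.6]
gripper_width: 0.577
```

```bash
python3 -c "
from h import *
need(.5828,-.0447,.015,157.2)"
```

```text
t 15.15 tcp [582.8 -45.3  70.8] yawY 157.2 tilt [ 0.0001 -0.0001] F [ 0.   0.5 -0.6] M [-0.01  0.1   0.02] w 50.2 j [ 11.  27. -16.   0. -47. -34.]
slide [ 0.    0.01 -0.93] rows 0.9 twist -0.0
```

Bottom at about 66 mm, inside the lean zone, no force. On down slowly.

>>> servo_tool --slide '[[0, 0, -0.05], [0, 0, -0.05], [0, 0, -0.05], [0, 0, -0.05], [0, 0, 0], [0, 0, 0]]' --twist '[[0, 0, 0], [0, 0, 0], [0, 0, 0], [0, 0, 0], [0, 0, 0], [0, 0, 0]]' --gripper '[1, 1, 1, 1, 1, 1]'

```text
time_s: 15.9
tcp_pos: [0.5828, -0.0453, 0.0588]
ee_rot: [[-0.387, -0.922, 0.0], [-0.922, 0.387, -0.0], [0.0, -0.0, -1.0]]
wrist_force: [0.1, 1.6, -1.0]
gripper_width: 0.571
```

```bash
python3 -c "
from h import *
need(.5828,-.0447,.015,157.2)"
```

```text
t 15.9 tcp [582.8 -45.3  58.8] yawY 157.2 tilt [ 0.0001 -0.    ] F [ 0.1  1.6 -1. ] M [-0.01  0.11  0.07] w 49.6 j [ 11.  28. -17.   0. -45. -34.]
slide [ 0.    0.01 -0.73] rows 0.7 twist -0.0
```

>>> servo_tool --slide '[[0, 0.01, -0.1], [0, 0, -0.1], [0, 0, -0.1], [0, 0, -0.1], [0, 0, -0.1], [0, 0, -0.1], [0, 0, 0], [0, 0, 0]]' --twist '[[0, 0, 0], [0, 0, 0], [0, 0, 0], [0, 0, 0], [0, 0, 0], [0, 0, 0], [0, 0, 0], [0, 0, 0]]' --gripper '[1, 1, 1, 1, 1, 1, 1, 1]'

```text
time_s: 16.9
tcp_pos: [0.5829, -0.0447, 0.0229]
ee_rot: [[-0.387, -0.922, 0.0], [-0.922, 0.387, -0.0], [-0.0, -0.0, -1.0]]
wrist_force: [-0.5, -0.1, -0.4]
gripper_width: 0.568
```

```bash
python3 -c "
from h import *
need(.5828,-.0447,.015,157.2)"
```

```text
t 16.9 tcp [582.9 -44.7  22.9] yawY 157.21 tilt [ 0.0003 -0.    ] F [-0.5 -0.1 -0.4] M [0.01 0.07 0.01] w 49.4 j [ 11.  30. -19.   0. -41. -34.]
slide [-0.    0.   -0.13] rows 0.1 twist -0.0
```

>>> servo_tool --slide '[[0, 0, -0.06], [0, 0, -0.06], [0, 0, -0.01], [0, 0, 0], [0, 0, 0], [0, 0, 0], [0, 0, 0], [0, 0, 0], [0, 0, 0], [0, 0, 0]]' --twist '[[0, 0, 0], [0, 0, 0], [0, 0, 0], [0, 0, 0], [0, 0, 0], [0, 0, 0], [0, 0, 0], [0, 0, 0], [0, 0, 0], [0, 0, 0]]' --gripper '[1, 1, 1, 1, 0.2, 0.2, 0.2, 0.2, 0.2, 0.2]'

```text
time_s: 18.15
tcp_pos: [0.5827, -0.0447, 0.0149]
ee_rot: [[-0.388, -0.922, -0.0], [-0.922, 0.388, -0.0], [0.0, 0.0, -1.0]]
wrist_force: [0.2, 0.8, 0.0]
gripper_width: 0.8
```

>>> servo_tool --slide '[[0, 0, 0.5], [0, 0, 1], [0, 0, 1], [-0.5, 0, 0.5], [-0.8, 0, 0], [-0.8, -0.5, 0], [-0.8, -0.5, 0], [0, 0, 0]]' --twist '[[0, 0, 0], [0, 0, 0], [0, 0, 0], [0, 0, 0], [0, 0, 0], [0, 0, 0], [0, 0, 0], [0, 0, 0]]' --gripper '[0.2, 0.2, 0.2, 0.2, 0.2, 0.2, 0.2, 0.2]'

```text
time_s: 19.15
tcp_pos: [0.4052, -0.1059, 0.1951]
ee_rot: [[-0.39, -0.921, -0.0], [-0.921, 0.39, 0.001], [-0.0, 0.001, -1.0]]
wrist_force: [0.2, 0.2, 0.6]
gripper_width: 0.802
```

```bash
python3 -c "
from h import *
need(.4146,.141,.125,157.2)
o=report('5')
c=o['side'];cv2.imwrite('pics/s5c.png',cv2.resize(c['image'][100:300,220:420],None,fx=3,fy=3,interpolation=cv2.INTER_CUBIC))"
```

```text
t 19.15 tcp [ 405.2 -105.9  195.1] yawY 157.06 tilt [-0.0005  0.0005] F [0.2 0.2 0.6] M [ 0.05 -0.02  0.08] w 69.8 j [  8.   3. -29.  -0. -58. -31.]
slide [ 0.16  4.11 -1.17] rows 4.3 twist 0.02
top white [248. 255.] [402.8 276.2] yaw -33.0 [53.1 54. ] [-0.1 -0.3  0.1  0.3]
top white [292. 250.] [410.3 158.1] yaw 21.2 [52.  17.8] [-0.4  0.4 17.  -6.7]
top white [235. 209.] [529.  313.5] yaw 43.5 [52.6 53.5] [-1.6  0.5  0.6 -0.5]
top white [235. 171.] [635.3 311.7] yaw 23.7 [51.9 53.4] [-0.6 -0.1  1.8  0.1]
top white [378. 116.] [783.9 -97.5] yaw -20.5 [55.7 76.8] [ 0.8  5.8 -5.4  1.5]
top blue [365. 183.] [585.3 -45.2] yaw -23.7 [43.8 42.2] [-0.   0.7 -0.5 -1. ]
top brass [279. 206.] c 531.5 191.0 r 27.0 [531.3 191.3]
top brass [328. 117.] c 780.0 50.3 r 60.7 [780.1  49.4]
side white [312. 279.] [528.2 312.8] yaw 42.6 [51.9 51.6] [ 0.8 -0.2  0.2 -0.3]
side white [269. 278.] [633.9 311.1] yaw 24.4 [51.8 52.6] [ 0.4 -0.2  0.2 -0.3]
side white [363. 270.] [402.4 275.5] yaw -33.1 [52.6 51.7] [-0.9 -0.1  0.1  0.1]
side white [356. 232.] [414.6 141.3] yaw 19.7 [51.6 51.9] [ 0.2  0.1 -0.4 -0.1]
side white [299. 192.] [584.3 -40.1] yaw -22.8 [102.1 109.5] [ 0.  -0.  15.1 -0.7]
side white [239. 168.] [ 776.7 -137.8] yaw 11.2 [ 55.5 144.9] [ 0.6 -0.6 -3.6  6.8]
side blue [354. 139.] [ 411.5 -304.6] yaw -4.5 [110.5  59.2] [-0.6  0.6 -2.7  3. ]
side brass [313. 244.] c 530.2 196.0 r 29.9 [531.5 196.6]
side brass [420.  98.] c 151.5 -610.2 r 63.9 [ 151.  -610.2]
side brass [310.  71.] c 581.9 -826.0 r 141.4 [ 582.3 -814.8]
```

View pics/s5c.png

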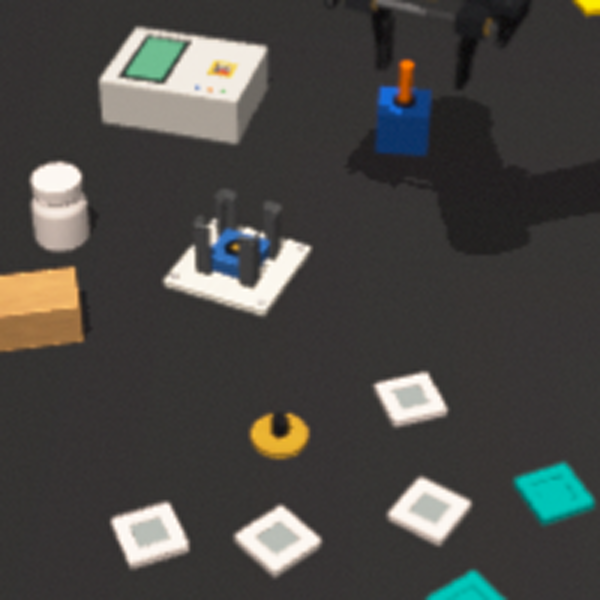

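>>> servo_tool --slide '[[0.02, 0.51, 0], [0.02, 0.51, 0], [0.02, 0.51, 0], [0.02, 0.51, -0.2], [0.02, 0.51, -0.4], [0.02, 0.51, -0.4], [0.02, 0.51, -0.4], [0.02, 0.52, -0.5], [0, 0, 0], [0, 0, 0]]' --twist '[[0, 0, -0.98], [0, 0, -0.98], [0, 0, -0.98], [0, 0, -0.98], [0, 0, -0.98], [0, 0, -0.98], [0, 0, -0.98], [0, 0, -0.98], [0, 0, 0], [0, 0, 0]]' --gripper '[0, 0, 0, 0, 0, 0, 0, 0, 0, 0]'

```text
time_s: 20.5
tcp_pos: [0.4188, 0.1413, 0.081]
ee_rot: [[-0.938, -0.346, -0.0], [-0.346, 0.938, -0.0], [0.0, -0.0, -1.0]]
wrist_force: [-0.6, 0.1, 0.1]
gripper_width: 1.004
```

```bash
python3 -c "
from h import *
need(.4153,.1395,.002,110)"
```

```text
t 20.5 tcp [418.8 141.3  81. ] yawY 110.26 tilt [-0.     -0.0003] F [-0.6  0.1  0.1] M [-0.01  0.06 -0.04] w 87.4 j [  40.   14.  -35.    0.  -40. -110.]
slide [-0.06 -0.03 -1.32] rows 1.3 twist -0.04
```

>>> servo_tool --slide '[[-0.06, -0.03, -0.6], [0, 0, -0.5], [0, 0, -0.22], [0, 0, 0], [0, 0, 0], [0, 0, 0], [0, 0, 0], [0, 0, 0], [0, 0, 0], [0, 0, 0], [0, 0, 0]]' --twist '[[0, 0, -0.04], [0, 0, 0], [0, 0, 0], [0, 0, 0], [0, 0, 0], [0, 0, 0], [0, 0, 0], [0, 0, 0], [0, 0, 0], [0, 0, 0], [0, 0, 0]]' --gripper '[0, 0, 0, 0, 1, 1, 1, 1, 1, 1, 1]'

```text
time_s: 21.88
tcp_pos: [0.4147, 0.139, 0.0019]
ee_rot: [[-0.94, -0.341, 0.0], [-0.341, 0.94, 0.0], [-0.0, 0.0, -1.0]]
wrist_force: [-1.3, -0.4, 3.0]
gripper_width: 0.573
```

>>> servo_tool --slide '[[0, 0, 0], [0, 0, 0], [0, 0, 0], [0, 0, 0], [0, 0, 0], [0, 0, 0], [0, 0, 0], [0, 0, 0], [0, 0, 0], [0, 0, 0], [0, 0, 0], [0, 0, 0]]' --twist '[[0, 0, 0], [0, 0, 0], [0, 0, 0], [0, 0, 0], [0, 0, 0], [0, 0, 1], [0, 0, 1], [0, 0, 1], [0, 0, 1], [0, 0, 1], [0, 0, 1], [0, 0, 1]]' --gripper '[0, 0, 0, 0, 0, 0, 0, 0, 0, 0, 0, 0]'

```text
time_s: 23.38
tcp_pos: [0.4147, 0.1389, 0.0017]
ee_rot: [[-0.468, -0.884, -0.0], [-0.884, 0.468, -0.0], [0.0, 0.0, -1.0]]
wrist_force: [0.3, 0.2, 0.0]
gripper_width: 0.996
```

>>> servo_tool --slide '[[0, 0, 0], [0, 0, 0], [0, 0, 0], [0, 0, 0], [0, 0, 0], [0, 0, 0], [0, 0, 0], [0, 0, 0], [0, 0, 0], [0, 0, 0]]' --twist '[[0, 0, 1], [0, 0, 1], [0, 0, 1], [0, 0, 1], [0, 0, 1], [0, 0, 1], [0, 0, 1], [0, 0, 1], [0, 0, 0], [0, 0, 0]]' --gripper '[0, 0, 0, 0, 0, 0, 0, 0, 0, 0]'

```text
time_s: 24.62
tcp_pos: [0.4147, 0.1389, 0.0017]
ee_rot: [[0.339, -0.941, -0.0], [-0.941, -0.339, -0.0], [-0.0, 0.0, -1.0]]
wrist_force: [-0.6, 0.0, -0.0]
gripper_width: 1.008
```

>>> servo_tool --slide '[[0, 0, 0], [0, 0, 0], [0, 0, 0], [0, 0, 0], [0, 0, 0], [0, 0, 0], [0, 0, 0], [0, 0, 0.5], [0, 0, 1], [0, 0, 0.5], [0, 0, 0], [0, 0, 0]]' --twist '[[0, 0, 0], [0, 0, 0], [0, 0, 0], [0, 0, 0], [0, 0, 0], [0, 0, 0], [0, 0, 0], [0, 0, 0], [0, 0, 0], [0, 0, 0], [0, 0, 0], [0, 0, 0]]' --gripper '[1, 1, 1, 1, 1, 1, 1, 1, 1, 1, 1, 1]'

```text
time_s: 26.12
tcp_pos: [0.4139, 0.1384, 0.121]
ee_rot: [[0.34, -0.94, -0.002], [-0.94, -0.34, -0.001], [0.0, 0.002, -1.0]]
wrist_force: [-0.1, -0.1, -0.1]
gripper_width: 0.57
```

```bash
python3 -c "
from h import *
need(.5828,-.0447,.125,157.2)"
```

```text
t 26.12 tcp [413.9 138.4 121. ] yawY -160.11 tilt [-0.0016 -0.0007] F [-0.1 -0.1 -0.1] M [-0.04  0.14 -0.03] w 49.6 j [ 40.  10. -33.  -0. -47. -20.]
slide [ 2.82 -3.05  0.07] rows 4.2 twist -7.12
```

>>> servo_tool --slide '[[0.35, -0.38, 0], [0.35, -0.38, 0], [0.35, -0.38, 0], [0.35, -0.38, 0], [0.35, -0.38, 0], [0.35, -0.38, 0], [0.35, -0.38, 0], [0.35, -0.38, 0], [0, 0, 0], [0, 0, 0], [0, 0, 0]]' --twist '[[0, 0, -0.89], [0, 0, -0.89], [0, 0, -0.89], [0, 0, -0.89], [0, 0, -0.89], [0, 0, -0.89], [0, 0, -0.89], [0, 0, -0.89], [0, 0, 0], [0, 0, 0], [0, 0, 0]]' --gripper '[1, 1, 1, 1, 1, 1, 1, 1, 1, 1, 1]'

```text
time_s: 27.5
tcp_pos: [0.5819, -0.043, 0.1212]
ee_rot: [[-0.386, -0.922, -0.001], [-0.922, 0.386, -0.0], [0.001, 0.001, -1.0]]
wrist_force: [0.0, -0.8, -0.0]
gripper_width: 0.569
```

```bash
python3 -c "
from h import *
need(.5828,-.0447,.077,157.2)"
```

```text
t 27.5 tcp [581.9 -43.  121.2] yawY 157.27 tilt [-0.0014 -0.0001] F [ 0.  -0.8 -0. ] M [ 0.03 -0.01  0.02] w 49.5 j [ 12.  23. -13.  -0. -53. -34.]
slide [ 0.02 -0.03 -0.74] rows 0.7 twist -0.01
```

>>> servo_tool --slide '[[0.02, -0.02, -0.2], [0, 0, -0.3], [0, 0, -0.24], [0, 0, 0], [0, 0, 0], [0, 0, -0.05], [0, 0, -0.05], [0, 0, -0.05], [0, 0, -0.05], [0, 0, -0.05], [0, 0, 0], [0, 0, 0]]' --twist '[[0, 0, 0], [0, 0, 0], [0, 0, 0], [0, 0, 0], [0, 0, 0], [0, 0, 0], [0, 0, 0], [0, 0, 0], [0, 0, 0], [0, 0, 0], [0, 0, 0], [0, 0, 0]]' --gripper '[1, 1, 1, 1, 1, 1, 1, 1, 1, 1, 1, 1]'

```text
time_s: 29.0
tcp_pos: [0.5834, -0.0447, 0.062]
ee_rot: [[-0.388, -0.922, -0.001], [-0.922, 0.388, -0.0], [0.0, 0.001, -1.0]]
wrist_force: [-1.3, 0.2, -1.2]
gripper_width: 0.57
```

```bash
python3 -c "
from h import *
need(.5828,-.0447,.030,157.2)"
```

```text
t 29.0 tcp [583.4 -44.7  62. ] yawY 157.2 tilt [-0.0011 -0.    ] F [-1.3  0.2 -1.2] M [0.16 0.44 0.06] w 49.6 j [ 11.  27. -17.  -0. -46. -34.]
slide [-0.01  0.   -0.53] rows 0.5 twist 0.0
```

Light contact (-1.3 N in x); shift 0.6 mm in -x and go on.

>>> servo_tool --slide '[[-0.01, 0, 0], [0, 0, -0.08], [0, 0, -0.08], [0, 0, -0.08], [0, 0, -0.08], [0, 0, -0.08], [0, 0, -0.08], [0, 0, 0], [0, 0, 0]]' --twist '[[0, 0, 0], [0, 0, 0], [0, 0, 0], [0, 0, 0], [0, 0, 0], [0, 0, 0], [0, 0, 0], [0, 0, 0], [0, 0, 0]]' --gripper '[1, 1, 1, 1, 1, 1, 1, 1, 1]'

```text
time_s: 30.12
tcp_pos: [0.5834, -0.0447, 0.0336]
ee_rot: [[-0.387, -0.922, 0.0], [-0.922, 0.387, 0.0], [-0.0, -0.0, -1.0]]
wrist_force: [-0.7, 0.2, -0.2]
gripper_width: 0.567
```

```bash
python3 -c "
from h import *
need(.5828,-.0447,.030,157.2)"
```

```text
t 30.12 tcp [583.4 -44.7  33.6] yawY 157.2 tilt [0.0002 0.    ] F [-0.7  0.2 -0.2] M [0.   0.14 0.03] w 49.3 j [ 11.  30. -18.   0. -42. -34.]
slide [-0.01 -0.   -0.06] rows 0.1 twist -0.0
```

>>> servo_tool --slide '[[0, 0, -0.06], [0, 0, -0.01], [0, 0, 0], [0, 0, 0], [0, 0, 0], [0, 0, 0], [0, 0, 0], [0, 0, 0], [0, 0, 0.5], [0, 0, 1], [-0.3, 0, 0.7], [-0.9, 0, 0]]' --twist '[[0, 0, 0], [0, 0, 0], [0, 0, 0], [0, 0, 0], [0, 0, 0], [0, 0, 0], [0, 0, 0], [0, 0, 0], [0, 0, 0], [0, 0, 0], [0, 0, 0], [0, 0, 0]]' --gripper '[1, 1, 1, 0.2, 0.2, 0.2, 0.2, 0.2, 0.2, 0.2, 0.2, 0.2]'

```text
time_s: 31.62
tcp_pos: [0.5148, -0.0442, 0.1651]
ee_rot: [[-0.387, -0.922, 0.01], [-0.922, 0.387, 0.001], [-0.005, -0.009, -1.0]]
wrist_force: [-1.4, 0.6, -0.1]
gripper_width: 0.8
```

>>> servo_tool --slide '[[-0.8, -0.5, 0], [-0.8, -0.5, 0], [0, 0, 0]]' --twist '[[0, 0, 0], [0, 0, 0], [0, 0, 0]]' --gripper '[0, 0, 0]'

```text
time_s: 32.0
tcp_pos: [0.4116, -0.1059, 0.1614]
ee_rot: [[-0.39, -0.921, -0.001], [-0.921, 0.39, 0.0], [-0.0, 0.001, -1.0]]
wrist_force: [0.0, 0.2, 0.3]
gripper_width: 0.983
```

```bash
python3 -c "
from h import *
o=report('6')
need(.4031,.2737,.125,-33.1)
c=o['side'];cv2.imwrite('pics/s6c.png',cv2.resize(c['image'][100:300,220:420],None,fx=3,fy=3,interpolation=cv2.INTER_CUBIC))"|egrep 'side|slide|tcp'
```

```text
side white [312. 279.] [528.2 312.9] yaw 42.7 [51.9 51.7] [ 0.7 -0.3  0.1 -0.1]
side white [270. 278.] [633.9 311.1] yaw 24.6 [51.8 52.6] [ 0.2 -0.2  0.3 -0.2]
side white [363. 270.] [402.4 275.5] yaw -33.1 [52.6 51.7] [-0.9  0.1 -0.1  0.2]
side white [299. 192.] [584.3 -40.2] yaw -22.8 [102.1 109.5] [ 0.  -0.  15.1 -0.7]
side white [298. 179.] [590.7 -80. ] yaw -22.3 [54.3 56.8] [ 1.7 -9.5 -1.7 15.8]
side white [239. 168.] [ 776.7 -137.8] yaw 11.2 [ 55.5 144.8] [ 0.6 -0.6 -3.8  6.4]
side blue [354. 139.] [ 411.6 -304.5] yaw -4.5 [110.3  59.6] [-0.6  0.6 -3.2  5.5]
side brass [313. 244.] c 530.2 196.0 r 29.9 [531.5 196.6]
side brass [420.  98.] c 152.0 -610.1 r 64.1 [ 151.  -610.1]
side brass [446.  75.] c 15.5 -814.9 r 210.9 [  15.5 -815.3]
side brass [311.  71.] c 578.1 -819.4 r 147.6 [ 577.4 -814.9]
t 32.1 tcp [ 415.5 -105.   162. ] yawY 157.18 tilt [ 0.0019 -0.    ] F [ 0.9 -0.  -0.6] M [ 0.03 -0.02  0.09] w 86.1 j [  8.   6. -31.   0. -53. -31.]
slide [-0.21  6.31 -0.62] rows 6.3 twist -1.71
```

View pics/s6c.png

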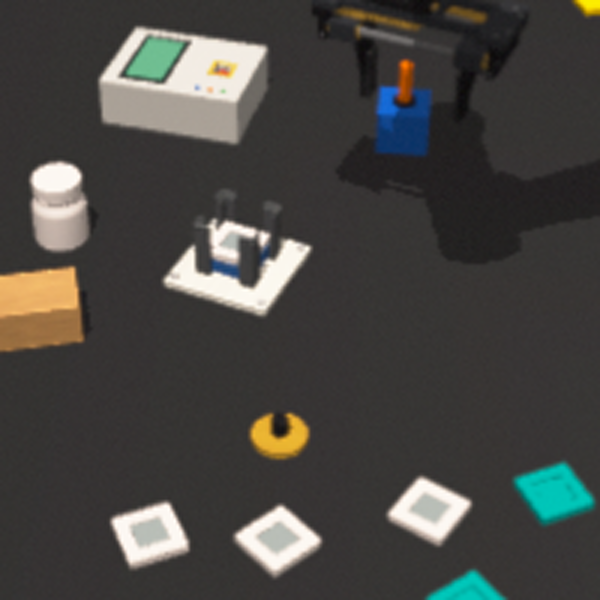

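```bash
python3 -c "
from h import *
c=snap('side','s7.png')
for b in blobs(c,'teal',100,900): cc,y,s,_=square(c,b,.05,.008);print(cc+[.0007,-.0018],y,s)
need(.4031,.2737,.07,146.9)"
```

```text
[0.37410758 0.37546863] 37.33988960566947 [52.4 52.5]
[0.29597947 0.2511757 ] 24.472925977973162 [52.7 53.3]
t 32.15 tcp [ 416.2 -104.6  161.9] yawY 157.21 tilt [ 0.0018 -0.    ] F [-0.3  0.6  0.2] M [ 0.04 -0.02  0.05] w 86.5 j [  8.   6. -31.   0. -53. -31.]
slide [-0.22  6.31 -1.53] rows 6.5 twist -1.72
```

>>> servo_tool --slide '[[-0.03, 0.9, 0], [-0.03, 0.9, 0], [-0.03, 0.9, 0], [-0.03, 0.9, 0], [-0.03, 0.9, -0.3], [-0.03, 0.9, -0.6], [-0.03, 0.91, -0.6], [0, 0, 0], [0, 0, 0], [0, 0, 0]]' --twist '[[0, 0, -0.3], [0, 0, -0.3], [0, 0, -0.3], [0, 0, -0.3], [0, 0, -0.3], [0, 0, -0.2], [0, 0, 0], [0, 0, 0], [0, 0, 0], [0, 0, 0]]' --gripper '[0, 0, 0, 0, 0, 0, 0, 0, 0, 0]'

```text
time_s: 33.4
tcp_pos: [0.4033, 0.2693, 0.075]
ee_rot: [[-0.545, -0.838, 0.001], [-0.838, 0.545, 0.001], [-0.001, -0.0, -1.0]]
wrist_force: [-0.1, -0.7, 0.2]
gripper_width: 0.999
```

```bash
python3 -c "
from h import *
need(.4031,.2737,.002,146.9)"
```

```text
t 33.4 tcp [403.3 269.3  75. ] yawY 146.96 tilt [0.0009 0.0011] F [-0.1 -0.7  0.2] M [-0.04  0.05 -0.03] w 86.9 j [ 53.  18. -30.   0. -42. -86.]
slide [-0.    0.07 -1.22] rows 1.2 twist -0.01
```

>>> servo_tool --slide '[[0, 0.06, -0.5], [0, 0, -0.5], [0, 0, -0.22], [0, 0, 0], [0, 0, 0], [0, 0, 0], [0, 0, 0], [0, 0, 0], [0, 0, 0], [0, 0, 0], [0, 0, 0]]' --twist '[[0, 0, 0], [0, 0, 0], [0, 0, 0], [0, 0, 0], [0, 0, 0], [0, 0, 0], [0, 0, 0], [0, 0, 0], [0, 0, 0], [0, 0, 0], [0, 0, 0]]' --gripper '[0, 0, 0, 0, 1, 1, 1, 1, 1, 1, 1]'

```text
time_s: 34.78
tcp_pos: [0.4028, 0.2731, 0.0012]
ee_rot: [[-0.545, -0.839, 0.0], [-0.839, 0.545, 0.0], [-0.0, 0.0, -1.0]]
wrist_force: [-0.3, -0.5, 1.1]
gripper_width: 0.569
```

>>> servo_tool --slide '[[0, 0, 0], [0, 0, 0], [0, 0, 0], [0, 0, 0], [0, 0, 0], [0, 0, 0], [0, 0, 0], [0, 0, 0], [0, 0, 0], [0, 0, 0], [0, 0, 0], [0, 0, 0]]' --twist '[[0, 0, 0], [0, 0, 0], [0, 0, 0], [0, 0, 0], [0, 0, 0], [0, 0, 1], [0, 0, 1], [0, 0, 1], [0, 0, 1], [0, 0, 1], [0, 0, 1], [0, 0, 1]]' --gripper '[0, 0, 0, 0, 0, 0, 0, 0, 0, 0, 0, 0]'

```text
time_s: 36.28
tcp_pos: [0.4028, 0.273, 0.0011]
ee_rot: [[0.16, -0.987, -0.0], [-0.987, -0.16, 0.0], [-0.0, 0.0, -1.0]]
wrist_force: [-0.3, -0.4, 0.2]
gripper_width: 1.006
```

>>> servo_tool --slide '[[0, 0, 0], [0, 0, 0], [0, 0, 0], [0, 0, 0], [0, 0, 0], [0, 0, 0], [0, 0, 0], [0, 0, 0], [0, 0, 0], [0, 0, 0]]' --twist '[[0, 0, 1], [0, 0, 1], [0, 0, 1], [0, 0, 1], [0, 0, 1], [0, 0, 1], [0, 0, 1], [0, 0, 1], [0, 0, 0], [0, 0, 0]]' --gripper '[0, 0, 0, 0, 0, 0, 0, 0, 0, 0]'

```text
time_s: 37.52
tcp_pos: [0.4028, 0.273, 0.0011]
ee_rot: [[0.838, -0.546, -0.0], [-0.546, -0.838, -0.0], [-0.0, 0.0, -1.0]]
wrist_force: [-0.0, 0.9, 1.0]
gripper_width: 0.997
```

>>> servo_tool --slide '[[0, 0, 0], [0, 0, 0], [0, 0, 0], [0, 0, 0], [0, 0, 0], [0, 0, 0], [0, 0, 0], [0, 0, 0.5], [0, 0, 1], [0, 0, 0.5], [0, 0, 0], [0, 0, 0]]' --twist '[[0, 0, 0], [0, 0, 0], [0, 0, 0], [0, 0, 0], [0, 0, 0], [0, 0, 0], [0, 0, 0], [0, 0, 0], [0, 0, 0], [0, 0, 0], [0, 0, 0], [0, 0, 0]]' --gripper '[1, 1, 1, 1, 1, 1, 1, 1, 1, 1, 1, 1]'

```text
time_s: 39.02
tcp_pos: [0.4022, 0.2724, 0.1203]
ee_rot: [[0.838, -0.545, -0.001], [-0.545, -0.838, -0.001], [-0.001, 0.002, -1.0]]
wrist_force: [-0.5, 0.1, -1.1]
gripper_width: 0.565
```

```bash
python3 -c "
from h import *
need(.5831,-.0447,.125,247.2)"
```

```text
t 39.02 tcp [402.2 272.4 120.3] yawY -123.03 tilt [-0.0013 -0.001 ] F [-0.5  0.1 -1.1] M [-0.04  0.15  0.03] w 49.2 j [ 53.  15. -27.  -0. -48.   4.]
slide [ 3.02 -5.28  0.08] rows 6.1 twist 1.7
```

>>> servo_tool --slide '[[0.43, -0.75, 0], [0.43, -0.75, 0], [0.43, -0.75, 0], [0.43, -0.75, 0], [0.43, -0.75, 0], [0.43, -0.75, 0], [0.43, -0.75, 0], [0, 0, 0], [0, 0, 0], [0, 0, 0]]' --twist '[[0, 0, 0.3], [0, 0, 0.3], [0, 0, 0.3], [0, 0, 0.3], [0, 0, 0.3], [0, 0, 0.2], [0, 0, 0], [0, 0, 0], [0, 0, 0], [0, 0, 0]]' --gripper '[1, 1, 1, 1, 1, 1, 1, 1, 1, 1]'

```text
time_s: 40.28
tcp_pos: [0.5826, -0.041, 0.1204]
ee_rot: [[0.922, -0.386, -0.002], [-0.386, -0.922, -0.0], [-0.001, 0.001, -1.0]]
wrist_force: [1.0, 1.1, 0.3]
gripper_width: 0.567
```

```bash
python3 -c "
from h import *
need(.5831,-.0447,.077,247.2)"
```

```text
t 40.27 tcp [582.6 -41.  120.4] yawY -112.72 tilt [-0.0017 -0.0001] F [1.  1.1 0.3] M [-0.07  0.11  0.04] w 49.3 j [ 12.  23. -13.  -0. -53.  55.]
slide [ 0.01 -0.06 -0.72] rows 0.7 twist -0.01
```

>>> servo_tool --slide '[[0, -0.05, -0.2], [0, 0, -0.3], [0, 0, -0.2], [0, 0, 0], [0, 0, 0]]' --twist '[[0, 0, 0], [0, 0, 0], [0, 0, 0], [0, 0, 0], [0, 0, 0]]' --gripper '[1, 1, 1, 1, 1]'

```text
time_s: 40.9
tcp_pos: [0.5838, -0.0448, 0.0795]
ee_rot: [[0.922, -0.387, 0.001], [-0.387, -0.922, -0.0], [0.001, -0.0, -1.0]]
wrist_force: [-0.4, 0.3, 0.5]
gripper_width: 0.569
```

```bash
python3 -c "
from h import *
need(.5831,-.0447,.038,247.2)"
```

```text
t 40.9 tcp [583.8 -44.8  79.5] yawY -112.77 tilt [ 0.0008 -0.0001] F [-0.4  0.3  0.5] M [-0.07  0.13 -0.03] w 49.5 j [ 11.  26. -16.   0. -48.  56.]
slide [-0.01  0.   -0.69] rows 0.7 twist -0.0
```

>>> servo_tool --slide '[[-0.01, 0, -0.06], [0, 0, -0.06], [0, 0, -0.06], [0, 0, -0.06], [0, 0, -0.06], [0, 0, -0.06], [0, 0, -0.06], [0, 0, -0.06], [0, 0, -0.06], [0, 0, -0.06], [0, 0, 0], [0, 0, 0]]' --twist '[[0, 0, 0], [0, 0, 0], [0, 0, 0], [0, 0, 0], [0, 0, 0], [0, 0, 0], [0, 0, 0], [0, 0, 0], [0, 0, 0], [0, 0, 0], [0, 0, 0], [0, 0, 0]]' --gripper '[1, 1, 1, 1, 1, 1, 1, 1, 1, 1, 1, 1]'

```text
time_s: 42.4
tcp_pos: [0.5829, -0.045, 0.0432]
ee_rot: [[0.922, -0.387, 0.0], [-0.387, -0.922, -0.0], [0.0, -0.0, -1.0]]
wrist_force: [1.1, -0.1, -0.2]
gripper_width: 0.569
```

```bash
python3 -c "
from h import *
need(.5831,-.0447,.0372,247.2)"
```

```text
t 42.4 tcp [582.9 -45.   43.2] yawY -112.8 tilt [ 0.0002 -0.    ] F [ 1.1 -0.1 -0.2] M [-0.07  0.17  0.02] w 49.5 j [ 11.  29. -18.   0. -43.  56.]
slide [ 0.   0.  -0.1] rows 0.1 twist -0.0
```

Good. Set down, release, retreat and look.

>>> servo_tool --slide '[[0, 0, -0.06], [0, 0, -0.05], [0, 0, 0], [0, 0, 0], [0, 0, 0], [0, 0, 0], [0, 0, 0], [0, 0, 0], [0, 0, 0.5], [0, 0, 1], [-0.3, 0, 0.5], [-0.9, 0, 0]]' --twist '[[0, 0, 0], [0, 0, 0], [0, 0, 0], [0, 0, 0], [0, 0, 0], [0, 0, 0], [0, 0, 0], [0, 0, 0], [0, 0, 0], [0, 0, 0], [0, 0, 0], [0, 0, 0]]' --gripper '[1, 1, 1, 0.2, 0.2, 0.2, 0.2, 0.2, 0.2, 0.2, 0.2, 0.2]'

```text
time_s: 43.9
tcp_pos: [0.5137, -0.0445, 0.1593]
ee_rot: [[0.922, -0.387, 0.008], [-0.387, -0.922, 0.001], [0.007, -0.004, -1.0]]
wrist_force: [-0.1, 0.8, -0.6]
gripper_width: 0.796
```

>>> servo_tool --slide '[[-0.8, -0.5, 0], [-0.8, -0.5, 0], [0, 0, 0]]' --twist '[[0, 0, 0], [0, 0, 0], [0, 0, 0]]' --gripper '[0, 0, 0]'

```text
time_s: 44.28
tcp_pos: [0.4111, -0.1062, 0.1566]
ee_rot: [[0.921, -0.39, -0.001], [-0.39, -0.921, 0.0], [-0.001, 0.0, -1.0]]
wrist_force: [1.1, 0.6, 0.3]
gripper_width: 0.982
```

```bash
python3 -c "
from h import *
o=report('8')
need(.5289,.3111,.075,222.7)
c=o['side'];cv2.imwrite('pics/s8c.png',cv2.resize(c['image'][100:300,220:420],None,fx=3,fy=3,interpolation=cv2.INTER_CUBIC))"|egrep 'side|slide|tcp'
```

```text
side white [312. 279.] [528.2 312.9] yaw 42.8 [51.9 51.8] [ 0.7 -0.2  0.2 -0.4]
side white [270. 278.] [633.9 311.1] yaw 24.6 [51.9 52.6] [ 0.2 -0.2  0.4 -0.2]
side white [299. 192.] [584.  -40.8] yaw -22.8 [103.6 109.6] [-0.   0.  11.6 -0.7]
side white [299. 179.] [588.2 -84.7] yaw -17.4 [65.1 61.9] [-1.5  3.1 -4.6  6.8]
side white [239. 168.] [ 776.7 -137.8] yaw 11.5 [ 55.5 144.9] [ 0.1 -0.1 -4.1  4.8]
side blue [353. 141.] [ 414.3 -270.5] yaw -4.0 [41.3 59.9] [-3.   0.  -0.   3.7]
side brass [299. 245.] c 566.6 198.8 r 29.6 [566.9 199.4]
side brass [420.  98.] c 152.0 -610.1 r 64.1 [ 150.9 -610.1]
side brass [311.  71.] c 576.0 -813.8 r 150.1 [ 576.6 -814.9]
t 44.38 tcp [ 415.1 -105.2  157.1] yawY -112.82 tilt [ 0.002 -0.   ] F [ 0.6  1.1 -0.2] M [-0.06  0.08 -0.04] w 86.4 j [  8.   6. -31.   0. -52.  59.]
slide [ 1.9   6.94 -1.37] rows 7.3 twist -4.08
```

View pics/s8c.png

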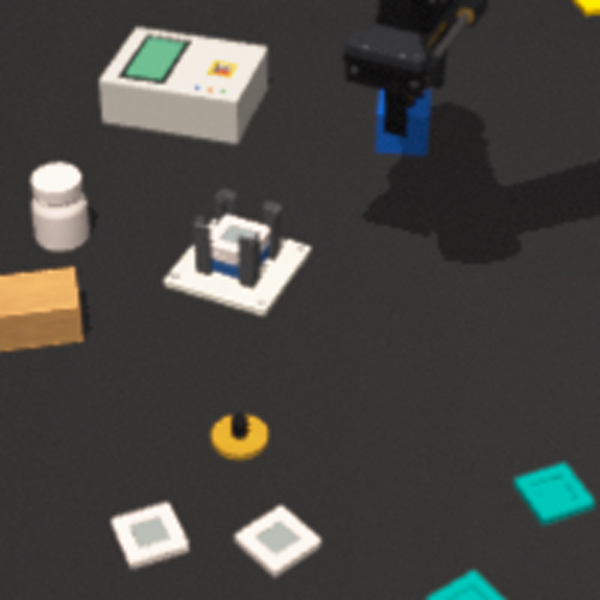

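>>> servo_tool --slide '[[0.23, 0.86, 0], [0.23, 0.86, 0], [0.23, 0.86, 0], [0.23, 0.86, 0], [0.23, 0.86, 0], [0.23, 0.86, -0.3], [0.23, 0.86, -0.5], [0.23, 0.86, -0.5], [0, 0, 0], [0, 0, 0], [0, 0, 0]]' --twist '[[0, 0, -0.6], [0, 0, -0.6], [0, 0, -0.6], [0, 0, -0.6], [0, 0, -0.6], [0, 0, -0.6], [0, 0, -0.48], [0, 0, 0], [0, 0, 0], [0, 0, 0], [0, 0, 0]]' --gripper '[0, 0, 0, 0, 0, 0, 0, 0, 0, 0, 0]'

```text
time_s: 45.75
tcp_pos: [0.5256, 0.3075, 0.0796]
ee_rot: [[0.678, -0.735, 0.001], [-0.735, -0.678, 0.001], [0.0, -0.002, -1.0]]
wrist_force: [0.2, 0.4, -0.0]
gripper_width: 1.0
```

```bash
python3 -c "
from h import *
need(.5289,.3111,.002,222.7)"
```

```text
t 45.75 tcp [525.6 307.5  79.6] yawY -137.31 tilt [0.0012 0.001 ] F [ 0.2  0.4 -0. ] M [-0.06  0.14 -0.03] w 87.0 j [ 46.  28. -12.   0. -50.  -3.]
slide [ 0.05  0.06 -1.29] rows 1.3 twist 0.0
```

>>> servo_tool --slide '[[0.05, 0.05, -0.5], [0, 0, -0.5], [0, 0, -0.28], [0, 0, 0], [0, 0, 0], [0, 0, 0], [0, 0, 0], [0, 0, 0], [0, 0, 0], [0, 0, 0], [0, 0, 0]]' --twist '[[0, 0, 0], [0, 0, 0], [0, 0, 0], [0, 0, 0], [0, 0, 0], [0, 0, 0], [0, 0, 0], [0, 0, 0], [0, 0, 0], [0, 0, 0], [0, 0, 0]]' --gripper '[0, 0, 0, 0, 1, 1, 1, 1, 1, 1, 1]'

```text
time_s: 47.12
tcp_pos: [0.5283, 0.3109, 0.0018]
ee_rot: [[0.678, -0.735, 0.0], [-0.735, -0.678, 0.0], [0.0, -0.0, -1.0]]
wrist_force: [-0.2, -0.4, 1.5]
gripper_width: 0.565
```

>>> servo_tool --slide '[[0, 0, 0], [0, 0, 0], [0, 0, 0], [0, 0, 0], [0, 0, 0], [0, 0, 0], [0, 0, 0], [0, 0, 0], [0, 0, 0], [0, 0, 0], [0, 0, 0], [0, 0, 0]]' --twist '[[0, 0, 0], [0, 0, 0], [0, 0, 0], [0, 0, 0], [0, 0, 0], [0, 0, -1], [0, 0, -1], [0, 0, -1], [0, 0, -1], [0, 0, -1], [0, 0, -1], [0, 0, -1]]' --gripper '[0, 0, 0, 0, 0, 0, 0, 0, 0, 0, 0, 0]'

```text
time_s: 48.62
tcp_pos: [0.5282, 0.3109, 0.0017]
ee_rot: [[0.009, -1.0, 0.0], [-1.0, -0.009, 0.0], [-0.0, -0.0, -1.0]]
wrist_force: [-0.2, -0.3, -0.1]
gripper_width: 0.995
```

>>> servo_tool --slide '[[0, 0, 0], [0, 0, 0], [0, 0, 0], [0, 0, 0], [0, 0, 0], [0, 0, 0], [0, 0, 0], [0, 0, 0], [0, 0, 0], [0, 0, 0]]' --twist '[[0, 0, -1], [0, 0, -1], [0, 0, -1], [0, 0, -1], [0, 0, -1], [0, 0, -1], [0, 0, -1], [0, 0, -1], [0, 0, 0], [0, 0, 0]]' --gripper '[0, 0, 0, 0, 0, 0, 0, 0, 0, 0]'

```text
time_s: 49.88
tcp_pos: [0.5283, 0.3108, 0.0017]
ee_rot: [[-0.734, -0.68, 0.0], [-0.68, 0.734, 0.0], [-0.0, -0.0, -1.0]]
wrist_force: [0.8, -0.3, -0.7]
gripper_width: 0.997
```

>>> servo_tool --slide '[[0, 0, 0], [0, 0, 0], [0, 0, 0], [0, 0, 0], [0, 0, 0], [0, 0, 0], [0, 0, 0], [0, 0, 0.5], [0, 0, 1], [0, 0, 0.5], [0, 0, 0], [0, 0, 0]]' --twist '[[0, 0, 0], [0, 0, 0], [0, 0, 0], [0, 0, 0], [0, 0, 0], [0, 0, 0], [0, 0, 0], [0, 0, 0], [0, 0, 0], [0, 0, 0], [0, 0, 0], [0, 0, 0]]' --gripper '[1, 1, 1, 1, 1, 1, 1, 1, 1, 1, 1, 1]'

```text
time_s: 51.38
tcp_pos: [0.5275, 0.3103, 0.1207]
ee_rot: [[-0.735, -0.678, -0.002], [-0.678, 0.735, -0.001], [0.002, 0.001, -1.0]]
wrist_force: [0.4, -0.1, -1.0]
gripper_width: 0.564
```

```bash
python3 -c "
from h import *
need(.5831,-.0447,.125,157.2)"
```

```text
t 51.38 tcp [527.5 310.3 120.7] yawY 132.69 tilt [-0.0018 -0.0009] F [ 0.4 -0.1 -1. ] M [0.05 0.03 0.02] w 49.1 j [ 46.  26.  -9.  -0. -55. -93.]
slide [ 0.93 -5.92  0.07] rows 6.0 twist 4.08
```

>>> servo_tool --slide '[[0.13, -0.84, 0], [0.13, -0.85, 0], [0.13, -0.85, 0], [0.13, -0.85, 0], [0.13, -0.85, 0], [0.13, -0.85, 0], [0.13, -0.84, 0], [0, 0, 0], [0, 0, 0], [0, 0, 0], [0, 0, 0]]' --twist '[[0, 0, 0.6], [0, 0, 0.6], [0, 0, 0.6], [0, 0, 0.6], [0, 0, 0.6], [0, 0, 0.6], [0, 0, 0.48], [0, 0, 0], [0, 0, 0], [0, 0, 0], [0, 0, 0]]' --gripper '[1, 1, 1, 1, 1, 1, 1, 1, 1, 1, 1]'

```text
time_s: 52.75
tcp_pos: [0.5827, -0.0439, 0.1216]
ee_rot: [[-0.386, -0.922, -0.0], [-0.922, 0.386, 0.0], [0.0, 0.0, -1.0]]
wrist_force: [-0.8, 0.8, 0.0]
gripper_width: 0.567
```

>>> servo_tool --slide '[[0, 0, -0.2], [0, 0, -0.3], [0, 0, -0.2], [0, 0, 0], [0, 0, 0], [0, 0, 0]]' --twist '[[0, 0, 0], [0, 0, 0], [0, 0, 0], [0, 0, 0], [0, 0, 0], [0, 0, 0]]' --gripper '[1, 1, 1, 1, 1, 1]'

```text
time_s: 53.5
tcp_pos: [0.5833, -0.0449, 0.0804]
ee_rot: [[-0.387, -0.922, 0.001], [-0.922, 0.387, 0.0], [-0.001, -0.001, -1.0]]
wrist_force: [0.0, -0.6, 0.3]
gripper_width: 0.564
```

```bash
python3 -c "
from h import *
need(.5831,-.0447,.0458,157.2)"
```

```text
t 53.5 tcp [583.3 -44.9  80.4] yawY 157.2 tilt [0.0014 0.0001] F [ 0.  -0.6  0.3] M [-0.03  0.01  0.05] w 49.1 j [ 11.  26. -16.   0. -48. -34.]
slide [-0.    0.   -0.58] rows 0.6 twist -0.0
```

>>> servo_tool --slide '[[0, 0, -0.06], [0, 0, -0.06], [0, 0, -0.06], [0, 0, -0.06], [0, 0, -0.06], [0, 0, -0.06], [0, 0, -0.06], [0, 0, -0.06], [0, 0, 0], [0, 0, 0]]' --twist '[[0, 0, 0], [0, 0, 0], [0, 0, 0], [0, 0, 0], [0, 0, 0], [0, 0, 0], [0, 0, 0], [0, 0, 0], [0, 0, 0], [0, 0, 0]]' --gripper '[1, 1, 1, 1, 1, 1, 1, 1, 1, 1]'

```text
time_s: 54.75
tcp_pos: [0.5829, -0.045, 0.051]
ee_rot: [[-0.387, -0.922, 0.0], [-0.922, 0.387, -0.0], [-0.0, -0.0, -1.0]]
wrist_force: [0.8, -0.6, -0.1]
gripper_width: 0.571
```

```bash
python3 -c "
from h import *
need(.5831,-.0447,.0457,157.2)"
```

```text
t 54.75 tcp [582.9 -45.   51. ] yawY 157.2 tilt [ 0.0001 -0.    ] F [ 0.8 -0.6 -0.1] M [ 0.07  0.05 -0.01] w 49.7 j [ 11.  28. -17.   0. -44. -34.]
slide [ 0.    0.   -0.09] rows 0.1 twist -0.0
```

>>> servo_tool --slide '[[0, 0, -0.05], [0, 0, -0.05], [0, 0, 0], [0, 0, 0], [0, 0, 0], [0, 0, 0], [0, 0, 0], [0, 0, 0], [0, 0, 0.5], [0, 0, 1], [-0.3, 0, 0.5], [-0.9, 0, 0]]' --twist '[[0, 0, 0], [0, 0, 0], [0, 0, 0], [0, 0, 0], [0, 0, 0], [0, 0, 0], [0, 0, 0], [0, 0, 0], [0, 0, 0], [0, 0, 0], [0, 0, 0], [0, 0, 0]]' --gripper '[1, 1, 1, 0.2, 0.2, 0.2, 0.2, 0.2, 0.2, 0.2, 0.2, 0.2]'

```text
time_s: 56.25
tcp_pos: [0.5137, -0.0445, 0.1677]
ee_rot: [[-0.387, -0.922, 0.008], [-0.922, 0.387, 0.001], [-0.004, -0.007, -1.0]]
wrist_force: [-0.9, 1.1, -0.7]
gripper_width: 0.798
```

>>> servo_tool --slide '[[-0.8, -0.5, 0], [-0.8, -0.5, 0], [0, 0, 0]]' --twist '[[0, 0, 0], [0, 0, 0], [0, 0, 0]]' --gripper '[0, 0, 0]'

```text
time_s: 56.62
tcp_pos: [0.4112, -0.1062, 0.165]
ee_rot: [[-0.39, -0.921, -0.001], [-0.921, 0.39, 0.0], [0.0, 0.001, -1.0]]
wrist_force: [0.9, 0.5, -0.2]
gripper_width: 0.984
```

```bash
python3 -c "
from h import *
o=report('9')
need(.6346,.3093,.075,204.5)
c=o['side'];cv2.imwrite('pics/s9c.png',cv2.resize(c['image'][100:300,220:420],None,fx=3,fy=3,interpolation=cv2.INTER_CUBIC))"|egrep 'side|slide|tcp'
```

```text
side white [270. 278.] [633.9 311.2] yaw 24.5 [51.9 52.7] [-0.   0.   0.5 -0. ]
side white [299. 192.] [584.9 -39. ] yaw -22.8 [ 99.6 109.9] [ 0.  -0.  20.  -0.5]
side white [299. 178.] [587.9 -89.8] yaw -20.5 [74.7 64.7] [ 0.7  6.4 -2.7 -0.7]
side white [239. 168.] [ 777.2 -137.6] yaw 13.2 [ 55.7 144.7] [-0.3 -1.8  0.3  3.1]
side blue [354. 139.] [ 411.6 -304.4] yaw -4.6 [110.5  59.5] [-0.5  0.5 -3.   5.1]
side brass [299. 245.] c 566.6 198.8 r 29.6 [566.7 198.9]
side brass [420.  98.] c 151.5 -610.2 r 64.3 [ 150.9 -610.2]
side brass [311.  71.] c 575.6 -829.6 r 147.3 [ 575.7 -814.6]
t 56.73 tcp [ 415.  -105.2  165.5] yawY 157.18 tilt [ 0.0019 -0.    ] F [ 1.  -0.4  0. ] M [0.05 0.   0.05] w 86.3 j [  8.   6. -31.   0. -53. -31.]
slide [ 3.66  6.91 -1.51] rows 8.0 twist 7.89
```

View pics/s9c.png

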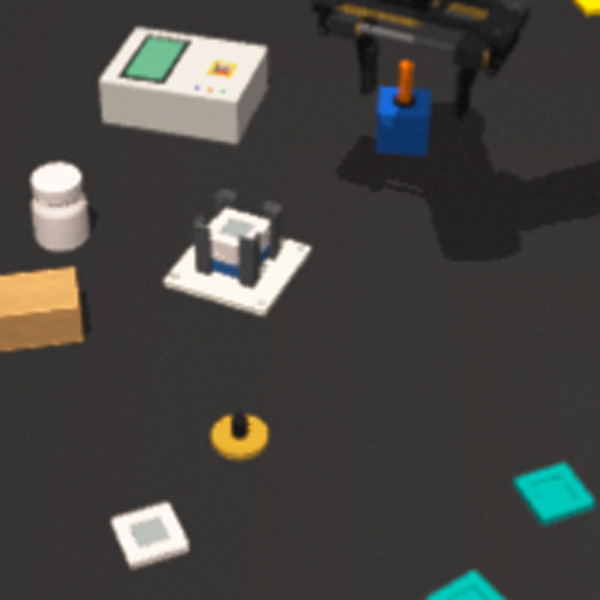

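>>> servo_tool --slide '[[0.41, 0.77, 0], [0.41, 0.77, 0], [0.41, 0.77, 0], [0.41, 0.77, 0], [0.41, 0.77, 0], [0.4, 0.76, -0.3], [0.4, 0.76, -0.3], [0.4, 0.76, -0.4], [0.4, 0.76, -0.4], [0, 0, 0], [0, 0, 0], [0, 0, 0]]' --twist '[[0, 0, 0.9], [0, 0, 0.9], [0, 0, 0.9], [0, 0, 0.9], [0, 0, 0.9], [0, 0, 0.9], [0, 0, 0.9], [0, 0, 0.9], [0, 0, 0.69], [0, 0, 0], [0, 0, 0], [0, 0, 0]]' --gripper '[0, 0, 0, 0, 0, 0, 0, 0, 0, 0, 0, 0]'

```text
time_s: 58.22
tcp_pos: [0.6341, 0.308, 0.0821]
ee_rot: [[0.415, -0.91, 0.001], [-0.91, -0.415, 0.001], [-0.0, -0.002, -1.0]]
wrist_force: [0.1, 0.7, -0.1]
gripper_width: 0.996
```

```bash
python3 -c "
from h import *
need(.6346,.3093,.002,204.5)"
```

```text
t 58.23 tcp [634.1 308.   82.1] yawY -155.5 tilt [0.0014 0.0008] F [ 0.1  0.7 -0.1] M [-0.05  0.13 -0.04] w 86.6 j [ 39.  36.   3.   0. -57. -15.]
slide [ 0.01  0.02 -1.34] rows 1.3 twist -0.0
```

>>> servo_tool --slide '[[0.01, 0.01, -0.5], [0, 0, -0.5], [0, 0, -0.32], [0, 0, 0], [0, 0, 0], [0, 0, 0], [0, 0, 0], [0, 0, 0], [0, 0, 0], [0, 0, 0], [0, 0, 0]]' --twist '[[0, 0, 0], [0, 0, 0], [0, 0, 0], [0, 0, 0], [0, 0, 0], [0, 0, 0], [0, 0, 0], [0, 0, 0], [0, 0, 0], [0, 0, 0], [0, 0, 0]]' --gripper '[0, 0, 0, 0, 1, 1, 1, 1, 1, 1, 1]'

```text
time_s: 59.6
tcp_pos: [0.6344, 0.309, 0.0018]
ee_rot: [[0.415, -0.91, -0.0], [-0.91, -0.415, -0.0], [0.0, 0.0, -1.0]]
wrist_force: [-0.5, -0.4, 1.2]
gripper_width: 0.567
```

>>> servo_tool --slide '[[0, 0, 0], [0, 0, 0], [0, 0, 0], [0, 0, 0], [0, 0, 0], [0, 0, 0], [0, 0, 0], [0, 0, 0], [0, 0, 0], [0, 0, 0], [0, 0, 0], [0, 0, 0]]' --twist '[[0, 0, 0], [0, 0, 0], [0, 0, 0], [0, 0, 0], [0, 0, 0], [0, 0, -1], [0, 0, -1], [0, 0, -1], [0, 0, -1], [0, 0, -1], [0, 0, -1], [0, 0, -1]]' --gripper '[0, 0, 0, 0, 0, 0, 0, 0, 0, 0, 0, 0]'

```text
time_s: 61.1
tcp_pos: [0.6344, 0.3091, 0.0017]
ee_rot: [[-0.303, -0.953, 0.0], [-0.953, 0.303, 0.0], [-0.0, -0.0, -1.0]]
wrist_force: [-0.6, 0.2, 1.0]
gripper_width: 0.998
```

>>> servo_tool --slide '[[0, 0, 0], [0, 0, 0], [0, 0, 0], [0, 0, 0], [0, 0, 0], [0, 0, 0], [0, 0, 0], [0, 0, 0], [0, 0, 0], [0, 0, 0]]' --twist '[[0, 0, -1], [0, 0, -1], [0, 0, -1], [0, 0, -1], [0, 0, -1], [0, 0, -1], [0, 0, -1], [0, 0, -1], [0, 0, 0], [0, 0, 0]]' --gripper '[0, 0, 0, 0, 0, 0, 0, 0, 0, 0]'

```text
time_s: 62.35
tcp_pos: [0.6344, 0.309, 0.0017]
ee_rot: [[-0.909, -0.417, 0.0], [-0.417, 0.909, -0.0], [0.0, -0.0, -1.0]]
wrist_force: [0.2, -0.6, -0.5]
gripper_width: 1.003
```

>>> servo_tool --slide '[[0, 0, 0], [0, 0, 0], [0, 0, 0], [0, 0, 0], [0, 0, 0], [0, 0, 0], [0, 0, 0], [0, 0, 0.5], [0, 0, 1], [0, 0, 0.5], [0, 0, 0], [0, 0, 0]]' --twist '[[0, 0, 0], [0, 0, 0], [0, 0, 0], [0, 0, 0], [0, 0, 0], [0, 0, 0], [0, 0, 0], [0, 0, 0], [0, 0, 0], [0, 0, 0], [0, 0, 0], [0, 0, 0]]' --gripper '[1, 1, 1, 1, 1, 1, 1, 1, 1, 1, 1, 1]'

```text
time_s: 63.85
tcp_pos: [0.6335, 0.3086, 0.1203]
ee_rot: [[-0.91, -0.415, -0.002], [-0.415, 0.91, -0.001], [0.002, 0.0, -1.0]]
wrist_force: [0.6, -1.8, -0.9]
gripper_width: 0.566
```

```bash
python3 -c "
from h import *
need(.5831,-.0447,.125,157.2)"
```

```text
t 63.85 tcp [633.5 308.6 120.3] yawY 114.51 tilt [-0.0023 -0.0008] F [ 0.6 -1.8 -0.9] M [-0.05  0.03 -0.05] w 49.2 j [  39.   34.    6.   -0.  -62. -105.]
slide [-0.84 -5.89  0.08] rows 5.9 twist 7.11
```

>>> servo_tool --slide '[[-0.11, -0.74, 0], [-0.11, -0.74, 0], [-0.11, -0.74, 0], [-0.11, -0.74, 0], [-0.11, -0.74, 0], [-0.11, -0.74, 0], [-0.11, -0.74, 0], [-0.09, -0.72, 0], [0, 0, 0], [0, 0, 0], [0, 0, 0]]' --twist '[[0, 0, 0.89], [0, 0, 0.89], [0, 0, 0.89], [0, 0, 0.89], [0, 0, 0.89], [0, 0, 0.89], [0, 0, 0.89], [0, 0, 0.88], [0, 0, 0], [0, 0, 0], [0, 0, 0]]' --gripper '[1, 1, 1, 1, 1, 1, 1, 1, 1, 1, 1]'

```text
time_s: 65.22
tcp_pos: [0.5828, -0.044, 0.1211]
ee_rot: [[-0.387, -0.922, -0.001], [-0.922, 0.387, -0.0], [0.0, 0.001, -1.0]]
wrist_force: [-0.1, 0.6, -1.6]
gripper_width: 0.57
```

>>> servo_tool --slide '[[0, 0, -0.2], [0, 0, -0.3], [0, 0, -0.2], [0, 0, 0], [0, 0, 0], [0, 0, 0]]' --twist '[[0, 0, 0], [0, 0, 0], [0, 0, 0], [0, 0, 0], [0, 0, 0], [0, 0, 0]]' --gripper '[1, 1, 1, 1, 1, 1]'

```text
time_s: 65.97
tcp_pos: [0.5833, -0.0449, 0.0804]
ee_rot: [[-0.387, -0.922, 0.001], [-0.922, 0.387, 0.0], [-0.001, -0.001, -1.0]]
wrist_force: [0.2, -0.0, 0.2]
gripper_width: 0.567
```

```bash
python3 -c "
from h import *
need(.5831,-.0447,.0537,157.2)"
```

```text
t 65.97 tcp [583.3 -44.9  80.4] yawY 157.2 tilt [0.0014 0.0002] F [ 0.2 -0.   0.2] M [0.   0.04 0.07] w 49.3 j [ 11.  26. -16.   0. -48. -34.]
slide [-0.    0.   -0.44] rows 0.4 twist -0.0
```

>>> servo_tool --slide '[[0, 0, -0.05], [0, 0, -0.05], [0, 0, -0.05], [0, 0, -0.05], [0, 0, -0.05], [0, 0, -0.05], [0, 0, -0.05], [0, 0, 0], [0, 0, 0]]' --twist '[[0, 0, 0], [0, 0, 0], [0, 0, 0], [0, 0, 0], [0, 0, 0], [0, 0, 0], [0, 0, 0], [0, 0, 0], [0, 0, 0]]' --gripper '[1, 1, 1, 1, 1, 1, 1, 1, 1]'

```text
time_s: 67.1
tcp_pos: [0.5829, -0.045, 0.0588]
ee_rot: [[-0.387, -0.922, 0.0], [-0.922, 0.387, -0.0], [-0.0, -0.0, -1.0]]
wrist_force: [-0.5, -0.1, 0.1]
gripper_width: 0.57
```

```bash
python3 -c "
from h import *
need(.5831,-.0447,.0537,157.2)"
```

```text
t 67.1 tcp [582.9 -45.   58.8] yawY 157.2 tilt [ 0.0002 -0.    ] F [-0.5 -0.1  0.1] M [0.01 0.07 0.03] w 49.6 j [ 11.  28. -17.   0. -45. -34.]
slide [ 0.    0.   -0.08] rows 0.1 twist -0.0
```

>>> servo_tool --slide '[[0, 0, -0.05], [0, 0, -0.04], [0, 0, 0], [0, 0, 0], [0, 0, 0], [0, 0, 0], [0, 0, 0], [0, 0, 0], [0, 0, 0.5], [0, 0, 1], [-0.3, 0, 0.5], [-0.9, 0, 0]]' --twist '[[0, 0, 0], [0, 0, 0], [0, 0, 0], [0, 0, 0], [0, 0, 0], [0, 0, 0], [0, 0, 0], [0, 0, 0], [0, 0, 0], [0, 0, 0], [0, 0, 0], [0, 0, 0]]' --gripper '[1, 1, 1, 0.2, 0.2, 0.2, 0.2, 0.2, 0.2, 0.2, 0.2, 0.2]'

```text
time_s: 68.6
tcp_pos: [0.5136, -0.0445, 0.1761]
ee_rot: [[-0.387, -0.922, 0.008], [-0.922, 0.387, 0.001], [-0.004, -0.007, -1.0]]
wrist_force: [-1.1, 0.9, 0.0]
gripper_width: 0.8
```

>>> servo_tool --slide '[[-0.8, -0.5, 0], [-0.8, -0.5, 0], [0, 0, 0]]' --twist '[[0, 0, 0], [0, 0, 0], [0, 0, 0]]' --gripper '[0, 0, 0]'

```text
time_s: 68.97
tcp_pos: [0.4113, -0.1062, 0.1734]
ee_rot: [[-0.39, -0.921, -0.001], [-0.921, 0.39, 0.0], [-0.0, 0.001, -1.0]]
wrist_force: [1.2, -0.6, 0.7]
gripper_width: 0.981
```

```bash
python3 -c "
from h import *
o=report('10')
need(.567,.194,.075,157.2)
c=o['side'];cv2.imwrite('pics/s10c.png',cv2.resize(c['image'][140:280,240:380],None,fx=4.2,fy=4.2,interpolation=cv2.INTER_CUBIC))
c=o['top'];cv2.imwrite('pics/t10c.png',cv2.resize(c['image'][120:260,240:440],None,fx=4,fy=4,interpolation=cv2.INTER_CUBIC))"|egrep 'brass|slide|tcp'
```

```text
top brass [278. 194.] c 566.6 194.0 r 27.2 [566.7 194.1]
top brass [327. 117.] c 780.0 49.5 r 60.5 [780.   49.4]
side brass [299. 245.] c 566.5 198.7 r 29.7 [566.7 198.9]
side brass [420.  98.] c 151.5 -610.2 r 64.3 [ 150.8 -610.2]
side brass [311.  71.] c 575.4 -824.3 r 148.5 [ 575.9 -814.9]
t 69.08 tcp [ 415.  -105.2  173.9] yawY 157.17 tilt [ 0.0019 -0.    ] F [-0.1 -0.5  0.4] M [ 0.04 -0.03  0.03] w 86.7 j [  8.   5. -30.   0. -55. -31.]
slide [ 2.53  4.99 -1.65] rows 5.8 twist 0.0
```

View pics/s10c.png

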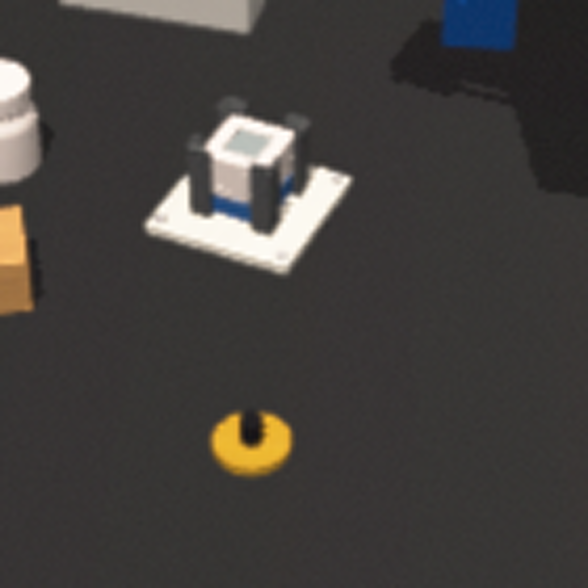

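View pics/t10c.png

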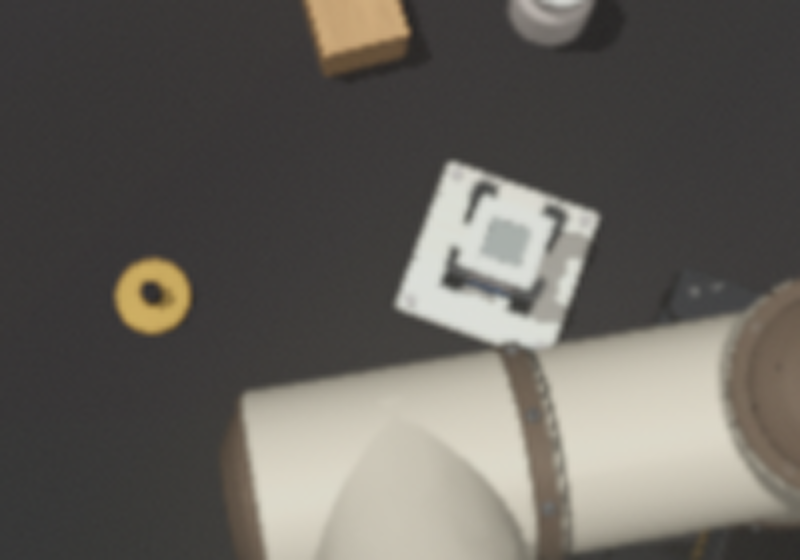

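>>> servo_tool --slide '[[0.42, 0.83, 0], [0.42, 0.83, 0], [0.42, 0.83, 0], [0.42, 0.83, 0], [0.42, 0.83, -0.5], [0.42, 0.82, -0.8], [0, 0, -0.3], [0, 0, 0], [0, 0, 0], [0, 0, 0]]' --twist '[[0, 0, 0], [0, 0, 0], [0, 0, 0], [0, 0, 0], [0, 0, 0], [0, 0, 0], [0, 0, 0], [0, 0, 0], [0, 0, 0], [0, 0, 0]]' --gripper '[0.4, 0.4, 0.4, 0.4, 0.4, 0.4, 0.4, 0.4, 0.4, 0.4]'

```text
time_s: 70.32
tcp_pos: [0.5628, 0.1855, 0.0862]
ee_rot: [[-0.388, -0.922, 0.002], [-0.922, 0.388, 0.001], [-0.002, -0.002, -1.0]]
wrist_force: [-0.6, -0.4, 0.1]
gripper_width: 0.601
```

```bash
python3 -c "
from h import *
need(.5665,.193,.0105,157.2)"
```

```text
t 70.33 tcp [562.8 185.5  86.2] yawY 157.18 tilt [0.0025 0.0014] F [-0.6 -0.4  0.1] M [ 0.06  0.03 -0.02] w 52.3 j [ 34.  26. -14.   0. -49. -57.]
slide [ 0.06  0.12 -1.26] rows 1.3 twist 0.0
```

>>> servo_tool --slide '[[0.05, 0.12, -0.2], [0, 0, -0.5], [0, 0, -0.5], [0, 0, -0.05], [0, 0, 0], [0, 0, 0]]' --twist '[[0, 0, 0], [0, 0, 0], [0, 0, 0], [0, 0, 0], [0, 0, 0], [0, 0, 0]]' --gripper '[0.4, 0.4, 0.4, 0.4, 0.4, 0.4]'

```text
time_s: 71.08
tcp_pos: [0.5654, 0.1928, 0.0107]
ee_rot: [[-0.388, -0.922, 0.001], [-0.922, 0.388, 0.001], [-0.001, -0.001, -1.0]]
wrist_force: [0.1, 0.1, 0.4]
gripper_width: 0.604
```

>>> servo_tool --slide '[[0, 0, 0], [0, 0, 0], [0, 0, 0], [0, 0, 0], [0, 0, 0], [0, 0, 0], [0, 0, 0], [0, 0, 0]]' --twist '[[0, 0, 0], [0, 0, 0], [0, 0, 0], [0, 0, 0], [0, 0, 0], [0, 0, 0], [0, 0, 0], [0, 0, 0]]' --gripper '[1, 1, 1, 1, 1, 1, 1, 1]'

```text
time_s: 72.08
tcp_pos: [0.5651, 0.1926, 0.0098]
ee_rot: [[-0.387, -0.922, 0.0], [-0.922, 0.387, 0.0], [-0.0, -0.0, -1.0]]
wrist_force: [0.5, -0.2, 0.4]
gripper_width: 0.17
```

```bash
python3 -c "
from h import *
need(.5665,.193,.0105,157.2)"
```

```text
t 72.08 tcp [565.1 192.6   9.8] yawY 157.2 tilt [0.0001 0.    ] F [ 0.5 -0.2  0.4] M [ 0.02 -0.04  0.02] w 14.8 j [ 34.  32. -17.   0. -40. -57.]
slide [0.02 0.01 0.01] rows 0.0 twist -0.0
```

>>> servo_tool --slide '[[0, 0, 0], [0, 0, 0], [0, 0, 0], [0, 0, 0], [0, 0, 0], [0, 0, 0], [0, 0, 0], [0, 0, 0], [0, 0, 0], [0, 0, 0], [0, 0, 0], [0, 0, 0]]' --twist '[[0, 0, 0], [0, 0, 0], [0, 0, 0], [0, 0, 0], [0, 0, 1], [0, 0, 1], [0, 0, 1], [0, 0, 1], [0, 0, 1], [0, 0, 1], [0, 0, 1], [0, 0, 1]]' --gripper '[0.5, 0.5, 0.5, 0.5, 0.5, 0.5, 0.5, 0.5, 0.5, 0.5, 0.5, 0.5]'

```text
time_s: 73.58
tcp_pos: [0.565, 0.1926, 0.0097]
ee_rot: [[0.429, -0.903, -0.0], [-0.903, -0.429, -0.0], [-0.0, 0.0, -1.0]]
wrist_force: [0.4, -0.7, -0.1]
gripper_width: 0.504
```

>>> servo_tool --slide '[[0, 0, 0], [0, 0, 0], [0, 0, 0], [0, 0, 0], [0, 0, 0], [0, 0, 0], [0, 0, 0], [0, 0, 0], [0, 0, 0]]' --twist '[[0, 0, 1], [0, 0, 1], [0, 0, 1], [0, 0, 1], [0, 0, 1], [0, 0, 1], [0, 0, 1], [0, 0, 0], [0, 0, 0]]' --gripper '[0.5, 0.5, 0.5, 0.5, 0.5, 0.5, 0.5, 0.5, 0.5]'

```text
time_s: 74.7
tcp_pos: [0.565, 0.1926, 0.0097]
ee_rot: [[0.921, -0.389, -0.0], [-0.389, -0.921, -0.0], [-0.0, 0.0, -1.0]]
wrist_force: [-1.4, 0.9, 0.4]
gripper_width: 0.502
```

>>> servo_tool --slide '[[0, 0, 0], [0, 0, 0], [0, 0, 0], [0, 0, 0], [0, 0, 0], [0, 0, 0], [0, 0, 0], [0, 0, 0.5], [0, 0, 1], [0, 0, 0.5], [0, 0, 0], [0, 0, 0]]' --twist '[[0, 0, 0], [0, 0, 0], [0, 0, 0], [0, 0, 0], [0, 0, 0], [0, 0, 0], [0, 0, 0], [0, 0, 0], [0, 0, 0], [0, 0, 0], [0, 0, 0], [0, 0, 0]]' --gripper '[1, 1, 1, 1, 1, 1, 1, 1, 1, 1, 1, 1]'

```text
time_s: 76.2
tcp_pos: [0.5638, 0.192, 0.1283]
ee_rot: [[0.922, -0.388, -0.003], [-0.388, -0.922, -0.001], [-0.002, 0.002, -1.0]]
wrist_force: [-0.2, -0.2, -0.9]
gripper_width: 0.171
```

```bash
python3 -c "
from h import *
need(.5831,-.0447,.13,247.2)
c=snap('side','s11.png');cv2.imwrite('pics/s11c.png',cv2.resize(c['image'][140:280,240:380],None,fx=4.2,fy=4.2,interpolation=cv2.INTER_CUBIC))"
```

```text
t 76.2 tcp [563.8 192.  128.3] yawY -112.83 tilt [-0.0028 -0.0009] F [-0.2 -0.2 -0.9] M [-0.03  0.16 -0.  ] w 14.9 j [ 34.  24. -11.  -0. -55.  33.]
slide [ 0.32 -3.95  0.03] rows 4.0 twist 0.01
```

View pics/s11c.png

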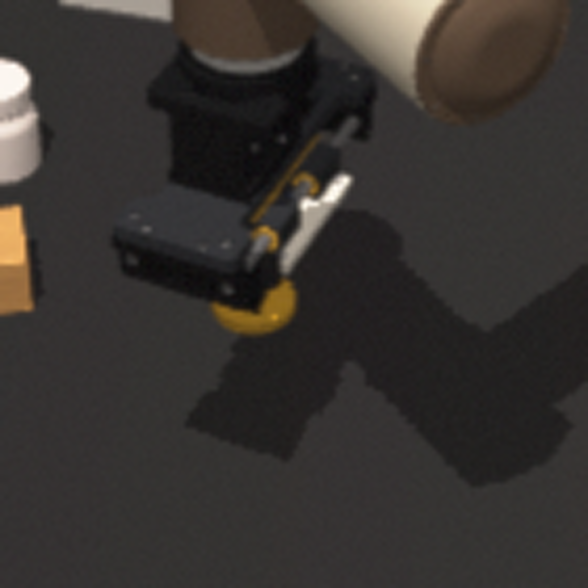

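>>> servo_tool --slide '[[0.06, -0.79, 0], [0.06, -0.79, 0], [0.06, -0.79, 0], [0.06, -0.79, 0], [0.06, -0.79, 0], [0, 0, 0], [0, 0, 0], [0, 0, -0.3], [0, 0, -0.3], [0, 0, 0], [0, 0, 0], [0, 0, 0]]' --twist '[[0, 0, 0], [0, 0, 0], [0, 0, 0], [0, 0, 0], [0, 0, 0], [0, 0, 0], [0, 0, 0], [0, 0, 0], [0, 0, 0], [0, 0, 0], [0, 0, 0], [0, 0, 0]]' --gripper '[1, 1, 1, 1, 1, 1, 1, 1, 1, 1, 1, 1]'

```text
time_s: 77.75
tcp_pos: [0.5836, -0.044, 0.0946]
ee_rot: [[0.922, -0.387, 0.002], [-0.387, -0.922, 0.0], [0.001, -0.001, -1.0]]
wrist_force: [-0.5, -0.0, -0.8]
gripper_width: 0.173
```

```bash
python3 -c "
from h import *
need(.5831,-.0447,.0697,247.2)
c=snap('side','s12.png');cv2.imwrite('pics/s12c.png',cv2.resize(c['image'][120:220,240:360],None,fx=5,fy=5,interpolation=cv2.INTER_CUBIC))"
```

```text
t 77.75 tcp [583.6 -44.   94.6] yawY -112.76 tilt [0.0016 0.0002] F [-0.5 -0.  -0.8] M [-0.06  0.13  0.04] w 15.0 j [ 12.  25. -15.   0. -50.  56.]
slide [-0.01 -0.01 -0.41] rows 0.4 twist -0.01
```

View pics/s12c.png

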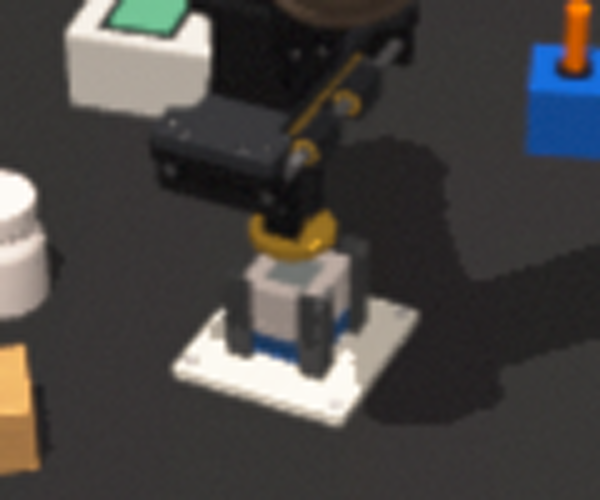

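>>> servo_tool --slide '[[0, -0.01, -0.1], [0, 0, -0.05], [0, 0, -0.05], [0, 0, -0.05], [0, 0, -0.05], [0, 0, -0.05], [0, 0, 0], [0, 0, 0]]' --twist '[[0, 0, 0], [0, 0, 0], [0, 0, 0], [0, 0, 0], [0, 0, 0], [0, 0, 0], [0, 0, 0], [0, 0, 0]]' --gripper '[1, 1, 1, 1, 1, 1, 1, 1]'

```text
time_s: 78.8
tcp_pos: [0.5831, -0.045, 0.0728]
ee_rot: [[0.922, -0.388, 0.0], [-0.388, -0.922, -0.0], [0.0, -0.0, -1.0]]
wrist_force: [0.3, -0.3, -0.3]
gripper_width: 0.169
```

```bash
python3 -c "
from h import *
need(.5831,-.0447,.0697,247.2)"
```

```text
t 78.8 tcp [583.1 -45.   72.8] yawY -112.8 tilt [ 0.0002 -0.    ] F [ 0.3 -0.3 -0.3] M [-0.07  0.16  0.04] w 14.7 j [ 11.  27. -16.   0. -47.  56.]
slide [ 0.    0.01 -0.05] rows 0.1 twist -0.0
```

>>> servo_tool --slide '[[0, 0, -0.03], [0, 0, -0.02], [0, 0, 0], [0, 0, 0], [0, 0, 0], [0, 0, 0], [0, 0, 0], [0, 0, 0], [0, 0, 0.5], [0, 0, 1], [-0.3, 0, 0.5], [-0.9, 0, 0]]' --twist '[[0, 0, 0], [0, 0, 0], [0, 0, 0], [0, 0, 0], [0, 0, 0], [0, 0, 0], [0, 0, 0], [0, 0, 0], [0, 0, 0], [0, 0, 0], [0, 0, 0], [0, 0, 0]]' --gripper '[1, 1, 1, 0.6, 0.6, 0.6, 0.6, 0.6, 0.6, 0.6, 0.6, 0.6]'

```text
time_s: 80.3
tcp_pos: [0.5137, -0.0446, 0.1925]
ee_rot: [[0.922, -0.387, 0.008], [-0.387, -0.922, 0.001], [0.007, -0.004, -1.0]]
wrist_force: [-1.2, 0.0, -0.1]
gripper_width: 0.402
```

>>> servo_tool --slide '[[-0.9, 0.3, 0], [-0.9, 0.3, 0], [0, 0, 0]]' --twist '[[0, 0, 0], [0, 0, 0], [0, 0, 0]]' --gripper '[0.5, 0.5, 0.5]'

```text
time_s: 80.68
tcp_pos: [0.3993, -0.009, 0.1899]
ee_rot: [[0.923, -0.386, -0.0], [-0.386, -0.923, 0.001], [-0.001, -0.0, -1.0]]
wrist_force: [-0.1, 1.3, 0.1]
gripper_width: 0.498
```

```bash
python3 -c "
from h import *
need(.5831,-.0447,.0697,247.2)
c=snap('side','s13.png');cv2.imwrite('pics/s13c.png',cv2.resize(c['image'][80:220,240:400],None,fx=5,fy=4.2,interpolation=cv2.INTER_CUBIC))
c=snap('top','t13.png');cv2.imwrite('pics/t13c.png',cv2.resize(c['image'][100:270,330:530],None,fx=4,fy=3.5,interpolation=cv2.INTER_CUBIC))"
```

```text
t 80.67 tcp [399.3  -9.  189.9] yawY -112.68 tilt [-0.0004  0.0007] F [-0.1  1.3  0.1] M [-0.03 -0.    0.04] w 43.3 j [ 22.   1. -32.  -0. -57.  45.]
slide [ 3.06 -0.59 -2.  ] rows 3.7 twist -0.02
```

View pics/s13c.png

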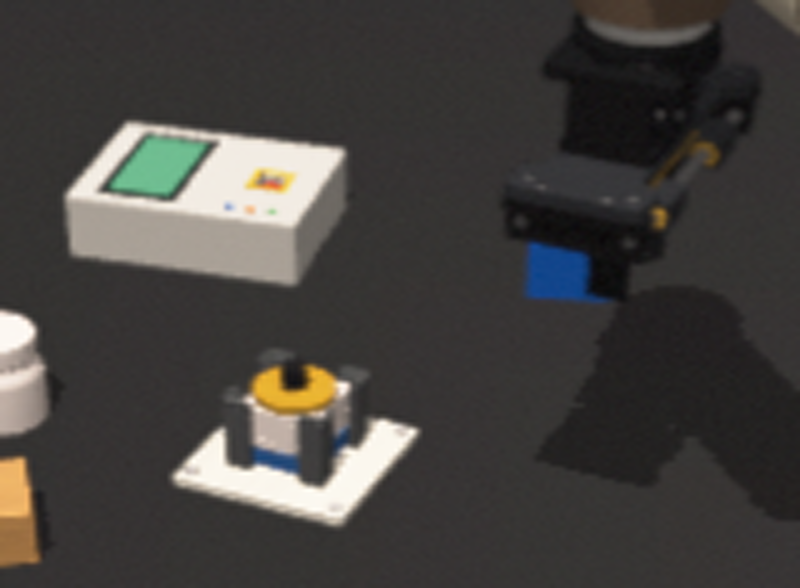

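View pics/t13c.png

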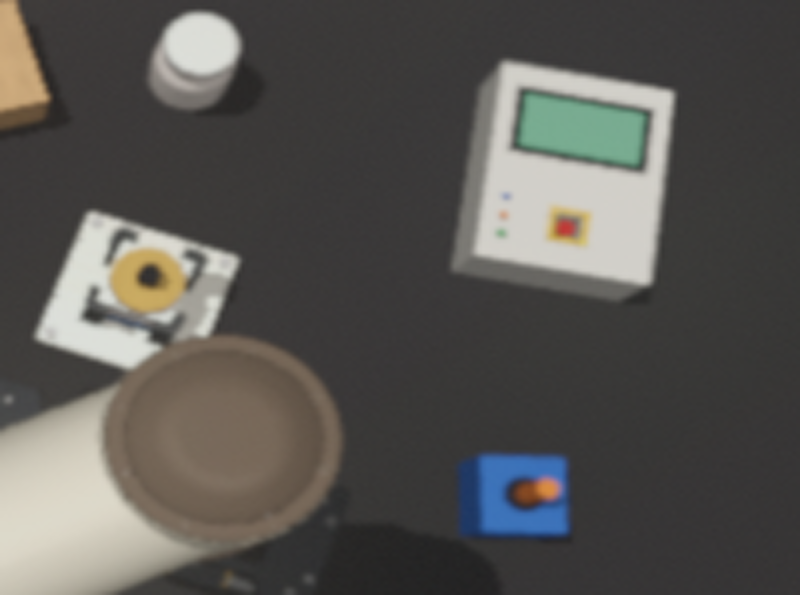

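```bash
cat > m.py <<'E'
from h import *
def tri(a,b):
    (o1,v1),(o2,v2)=a,b
    v1=v1/np.linalg.norm(v1);v2=v2/np.linalg.norm(v2)
    A=np.c_[v1,-v2];s=np.linalg.lstsq(A,o2-o1,rcond=None)[0]
    p,q=o1+s[0]*v1,o2+s[1]*v2
    return (p+q)/2,np.linalg.norm(p-q)
cs={n:r.capture(n) for n in('top','side')}
for n in cs: cs[n]['image']=cv2.imread(f'pics/{n}0.png')
up=6
def cen(n,x0,y0,x1,y1,f):
    im=cv2.resize(cs[n]['image'][y0:y1,x0:x1],None,fx=up,fy=up,interpolation=cv2.INTER_CUBIC)
    H,S,V=cv2.split(cv2.cvtColor(im,cv2.COLOR_BGR2HSV));m=f(H.astype(int),S.astype(int),V.astype(int)).astype(np.uint8)*255
    k=max(cv2.findContours(m,cv2.RETR_EXTERNAL,cv2.CHAIN_APPROX_NONE)[0],key=cv2.contourArea)
    pts=(k[:,0,:]+.5)/up-.5+[x0,y0]
    M=cv2.moments(k);return np.array([M['m10']/M['m00'],M['m01']/M['m00']])/up+.5/up-.5+[x0,y0],pts
yel=lambda H,S,V:((H<35))&(S>90)&(V>80)
print('console button')
res={}
for n,b in(('top',(455,150,490,180)),('side',(280,112,308,135))):
    c,p=cen(n,*b,yel);W=np.array([onz(cs[n],q,.055) for q in p])[:,:2]
    rc=cv2.minAreaRect((W*1000).astype(np.float32));print(n,np.round(c,1),np.round(onz(cs[n],c,.055)*1000,1),rc);res[n]=ray(cs[n],c)
print(tri(res['top'],res['side']))
print('stylus orange')
org=lambda H,S,V:((H<16))&(S>120)&(V>70)
for n,b in(('top',(445,225,485,255)),('side',(340,110,370,140))):
    c,p=cen(n,*b,org);print(n,np.round(c,1),'bbox',p.min(0),p.max(0));
    print(np.round(onz(cs[n],c,.076)*1000,1)); res[n]=ray(cs[n],c)
print(tri(res['top'],res['side']))
print('stand top')
for n,b,vt in(('top',(440,220,485,262),150),('side',(335,120,375,160),0)):
    f=lambda H,S,V:(H>95)&(H<125)&(S>110)&(V>vt)
    c,p=cen(n,*b,f);W=np.array([onz(cs[n],q,.05) for q in p])[:,:2]
    print(n,np.round(c,1),cv2.minAreaRect((W*1000).astype(np.float32)))
for n,(x0,y0,x1,y1) in(('top',(440,220,485,262)),('side',(335,110,375,160)),('side',(275,105,315,145))):
    cv2.imwrite(f'pics/z_{n}{x0}.png',cv2.resize(cs[n]['image'][y0:y1,x0:x1],None,fx=12,fy=12,interpolation=cv2.INTER_NEAREST))
E
python3 m.py
```

```text
console button
top [471.7 164.2] [ 616.6 -332.4   55. ] ((616.735595703125, -332.42791748046875), (25.82007598876953, 25.554168701171875), 76.30630493164062)
side [293.6 122.6] [ 616.6 -330.2   55. ] ((616.3125, -330.65216064453125), (31.589706420898438, 29.040267944335938), 77.01164245605469)
(array([ 0.61695292, -0.33308881,  0.0532614 ]), np.float64(0.00016578223936228532))
stylus orange
top [463.1 240.2] bbox [458.08333333 237.25      ] [468.41666667 243.58333333]
[ 412.5 -279.    76. ]
side [354.8 126.1] bbox [352.08333333 119.08333333] [357.91666667 134.25      ]
[ 412.9 -283.    76. ]
(array([ 0.41274574, -0.27800965,  0.07902459]), np.float64(0.0008916078946350433))
stand top
top [459.1 241. ] ((413.3385925292969, -280.56610107421875), (55.36779022216797, 55.59601974487305), 84.96370697021484)
side [353.9 140.5] ((416.0052490234375, -243.81655883789062), (134.2355499267578, 61.47565460205078), 85.25813293457031)
```

```bash
python3 -c "
import cv2,numpy as np
a=[cv2.resize(cv2.imread('pics/'+f),(266,300)) for f in('z_top440.png','z_side335.png','z_side275.png')]
cv2.imwrite('pics/zz.png',np.hstack(a))"
```

```text
(no output)
```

View pics/zz.png

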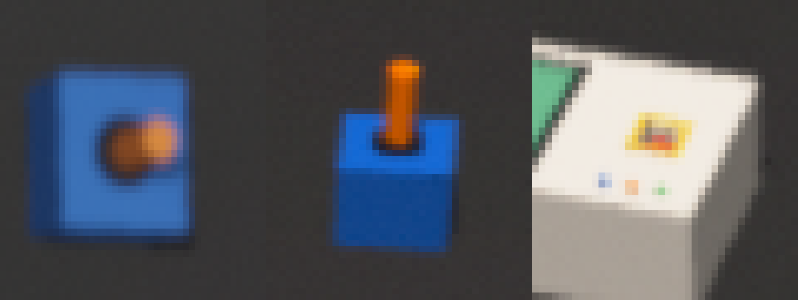

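```bash
python3 -c "
from h import *
ct=r.capture('top');cs=r.capture('side')
print(onz(ct,(466.7-.5,239.6-.5),.098),onz(cs,(355.3,120.9),.098))
print('collar px at stand centre', proj(ct,(.4135,-.2805,.054)))
need(.413,-.2815,.16,157.2)
im=cs['image'];H,S,V=cv2.split(cv2.cvtColor(im,cv2.COLOR_BGR2HSV))
"
```

```text
[ 0.41304743 -0.27946584  0.098     ] [ 0.41253388 -0.27968004  0.098     ]
collar px at stand centre [460.78761672 240.60534991]
t 80.97 tcp [404.   -9.1 189.7] yawY -112.85 tilt [-0.0001 -0.0001] F [-0.1  0.  -0.2] M [-0.07  0.14 -0.01] w 43.5 j [ 22.   2. -31.   0. -57.  45.]
slide [ 0.15 -4.54 -0.49] rows 4.6 twist -14.99
```

>>> servo_tool --slide '[[0.03, -0.9, 0], [0.03, -0.9, 0], [0.03, -0.9, 0], [0.03, -0.91, 0], [0.03, -0.91, 0], [0, 0, 0], [0, 0, 0], [0, 0, -0.6], [0, 0, -0.5], [0, 0, 0], [0, 0, 0], [0, 0, 0]]' --twist '[[0, 0, 0], [0, 0, 0], [0, 0, 0], [0, 0, 0], [0, 0, 0], [0, 0, 0], [0, 0, 0], [0, 0, 0], [0, 0, 0], [0, 0, 0], [0, 0, 0], [0, 0, 0]]' --gripper '[0.4, 0.4, 0.4, 0.4, 0.4, 0.4, 0.4, 0.4, 0.4, 0.4, 0.4, 0.4]'

```text
time_s: 82.48
tcp_pos: [0.4131, -0.2803, 0.1252]
ee_rot: [[0.922, -0.387, 0.003], [-0.387, -0.922, -0.001], [0.003, -0.0, -1.0]]
wrist_force: [-0.1, 0.8, -0.9]
gripper_width: 0.603
```

```bash
python3 -c "
from h import *
need(.4128,-.281,.06,247.2)
c=snap('side','s14.png');cv2.imwrite('pics/s14c.png',cv2.resize(c['image'][60:180,280:420],None,fx=5,fy=5,interpolation=cv2.INTER_CUBIC))"
```

```text
t 82.47 tcp [ 413.1 -280.3  125.2] yawY -112.75 tilt [ 0.0029 -0.0011] F [-0.1  0.8 -0.9] M [-0.06  0.11  0.01] w 52.5 j [-15.  15. -25.   0. -49.  83.]
slide [-0.01 -0.01 -1.09] rows 1.1 twist -0.01
```

View pics/s14c.png

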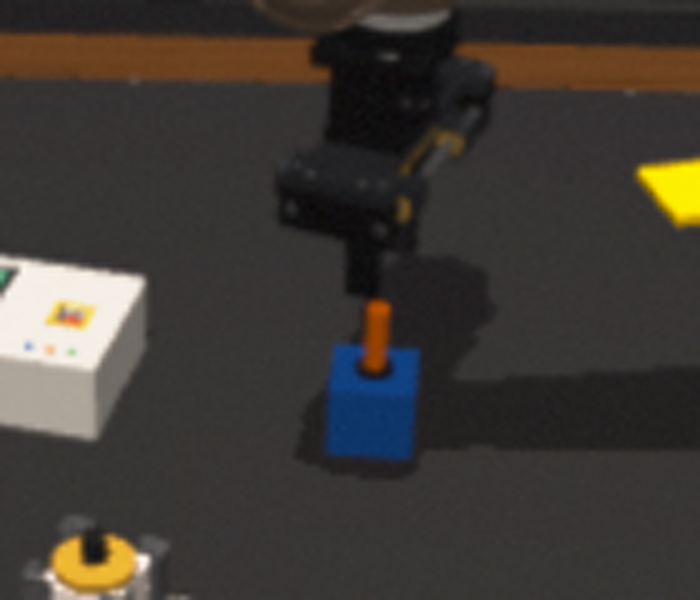

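>>> servo_tool --slide '[[0, 0, -0.5], [0, 0, -0.4], [0, 0, -0.17], [0, 0, 0], [0, 0, 0], [0, 0, 0], [0, 0, 0], [0, 0, 0], [0, 0, 0], [0, 0, 0], [0, 0, 0], [0, 0, 0]]' --twist '[[0, 0, 0], [0, 0, 0], [0, 0, 0], [0, 0, 0], [0, 0, 0], [0, 0, 0], [0, 0, 0], [0, 0, 0], [0, 0, 0], [0, 0, 0], [0, 0, 0], [0, 0, 0]]' --gripper '[0.4, 0.4, 0.4, 0.4, 0.4, 1, 1, 1, 1, 1, 1, 1]'

```text
time_s: 84.02
tcp_pos: [0.412, -0.2803, 0.0595]
ee_rot: [[0.922, -0.388, -0.0], [-0.388, -0.922, -0.0], [-0.0, 0.0, -1.0]]
wrist_force: [-0.6, 0.0, 1.0]
gripper_width: 0.146
```

```bash
python3 -c "
from h import *
need(.4128,-.281,.06,247.2)"
```

```text
t 84.03 tcp [ 412.  -280.3   59.5] yawY -112.8 tilt [-0.0001 -0.    ] F [-0.6  0.   1. ] M [-0.15  0.18  0.01] w 12.7 j [-16.  21. -29.   0. -40.  83.]
slide [ 0.01 -0.01  0.01] rows 0.0 twist 0.0
```

>>> servo_tool --slide '[[0, 0, 0.3], [0, 0, 0.6], [0, 0, 0.6], [0, 0, 0.2], [0, 0, 0], [0, 0, 0], [0, 0, 0]]' --twist '[[0, 0, 0], [0, 0, 0], [0, 0, 0], [0, 0, 0], [0, 0, 0], [0, 0, 0], [0, 0, 0]]' --gripper '[1, 1, 1, 1, 1, 1, 1]'

```text
time_s: 84.9
tcp_pos: [0.4113, -0.28, 0.1601]
ee_rot: [[0.922, -0.388, -0.003], [-0.388, -0.922, 0.001], [-0.003, 0.0, -1.0]]
wrist_force: [0.3, 0.3, -0.1]
gripper_width: 0.149
```

```bash
python3 -c "
from h import *
need(.6168,-.333,.16,247.2)
c=snap('side','s15.png');cv2.imwrite('pics/s15c.png',cv2.resize(c['image'][40:180,280:440],None,fx=5,fy=4.2,interpolation=cv2.INTER_CUBIC))"
```

```text
t 84.9 tcp [ 411.3 -280.   160.1] yawY -112.81 tilt [-0.0028  0.001 ] F [ 0.3  0.3 -0.1] M [-0.1   0.12  0.03] w 13.0 j [-16.  13. -22.  -0. -55.  83.]
slide [ 3.43 -0.88 -0.  ] rows 3.5 twist 0.0
```

View pics/s15c.png

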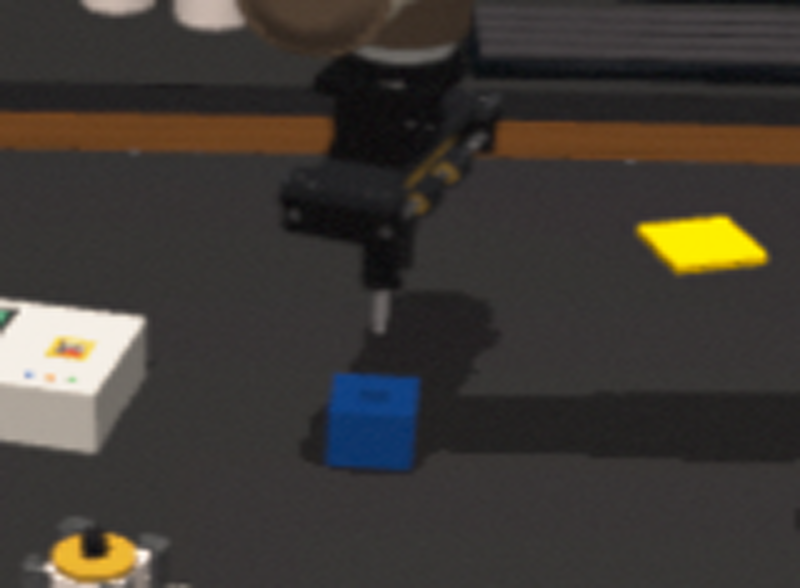

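>>> servo_tool --slide '[[0.68, -0.18, 0], [0.68, -0.18, 0], [0.68, -0.18, 0], [0.68, -0.17, 0], [0.69, -0.17, 0], [0, 0, 0], [0, 0, 0], [0, 0, -0.4], [0, 0, 0], [0, 0, 0], [0, 0, 0]]' --twist '[[0, 0, 0], [0, 0, 0], [0, 0, 0], [0, 0, 0], [0, 0, 0], [0, 0, 0], [0, 0, 0], [0, 0, 0], [0, 0, 0], [0, 0, 0], [0, 0, 0]]' --gripper '[1, 1, 1, 1, 1, 1, 1, 1, 1, 1, 1]'

```text
time_s: 86.32
tcp_pos: [0.6169, -0.3332, 0.139]
ee_rot: [[0.922, -0.387, 0.002], [-0.387, -0.922, -0.001], [0.002, -0.0, -1.0]]
wrist_force: [0.1, -0.3, -0.2]
gripper_width: 0.152
```

```bash
python3 -c "
from h import *
need(.6168,-.333,.1065,247.2)
c=snap('side','s16.png');cv2.imwrite('pics/s16c.png',cv2.resize(c['image'][60:160,240:340],None,fx=6,fy=6,interpolation=cv2.INTER_CUBIC))
c=snap('top','t16.png');cv2.imwrite('pics/t16c.png',cv2.resize(c['image'][110:210,420:520],None,fx=6,fy=6,interpolation=cv2.INTER_CUBIC))"
```

```text
t 86.33 tcp [ 616.9 -333.2  139. ] yawY -112.8 tilt [ 0.002  -0.0008] F [ 0.1 -0.3 -0.2] M [-0.06  0.14  0.01] w 13.2 j [-15.  33.   6.   0. -63.  82.]
slide [-0.    0.   -0.54] rows 0.5 twist -0.0
```

View pics/s16c.png

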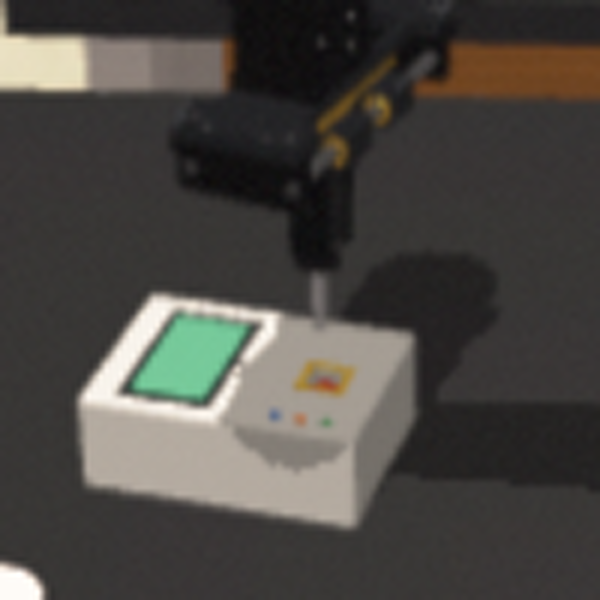

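View pics/t16c.png

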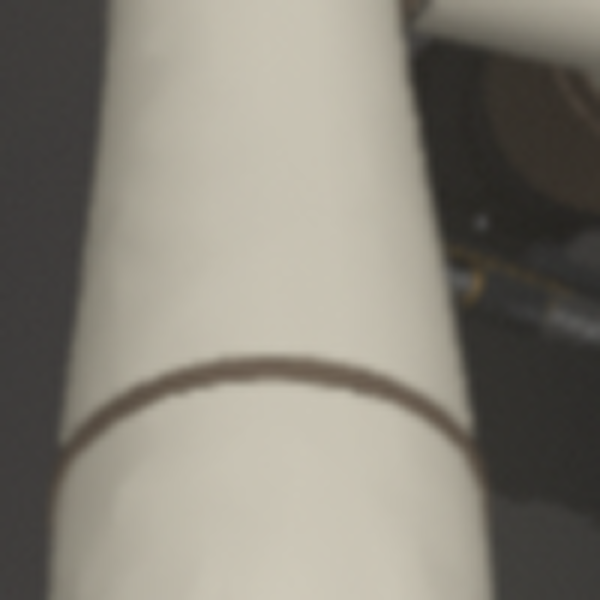

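```bash
python3 -c "
from h import *
c=r.capture('side')
for z in(.087,.055,.05):
  p=proj(c,(.6169-.0005,-.3332+.0015,z));print(z,p,(p-[240,60])*6+3)"
```

```text
0.087 [293.4961983  114.14189312] [323.97718981 327.85135872]
0.055 [293.71530257 122.3675791 ] [325.29181539 377.20547462]
0.05 [293.74919366 123.63620686] [325.49516194 384.81724116]
```

>>> servo_tool --slide '[[0, 0, -0.2], [0, 0, -0.2], [0, 0, -0.08], [0, 0, 0], [0, 0, 0], [0, 0, 0], [0, 0, 0]]' --twist '[[0, 0, 0], [0, 0, 0], [0, 0, 0], [0, 0, 0], [0, 0, 0], [0, 0, 0], [0, 0, 0]]' --gripper '[1, 1, 1, 1, 1, 1, 1]'

```text
time_s: 87.35
tcp_pos: [0.6168, -0.3331, 0.1091]
ee_rot: [[0.922, -0.387, 0.001], [-0.387, -0.922, -0.0], [0.001, -0.0, -1.0]]
wrist_force: [0.2, -0.8, -0.4]
gripper_width: 0.152
```

```bash
python3 -c "
from h import *
need(.6168,-.333,.1025,247.2)"
```

```text
t 87.35 tcp [ 616.8 -333.1  109.1] yawY -112.8 tilt [ 0.0006 -0.0002] F [ 0.2 -0.8 -0.4] M [-0.05  0.15 -0.01] w 13.2 j [-15.  34.   4.   0. -60.  82.]
slide [ 0.    0.   -0.11] rows 0.1 twist -0.0
```

Now in small steps, watching the force.

>>> servo_tool --slide '[[0, 0, -0.05], [0, 0, -0.05], [0, 0, -0.03], [0, 0, 0], [0, 0, 0], [0, 0, 0], [0, 0, 0]]' --twist '[[0, 0, 0], [0, 0, 0], [0, 0, 0], [0, 0, 0], [0, 0, 0], [0, 0, 0], [0, 0, 0]]' --gripper '[1, 1, 1, 1, 1, 1, 1]'

```text
time_s: 88.22
tcp_pos: [0.6166, -0.333, 0.101]
ee_rot: [[0.922, -0.387, -0.0], [-0.387, -0.922, -0.0], [-0.0, 0.0, -1.0]]
wrist_force: [-0.7, 0.2, 1.3]
gripper_width: 0.15
```

>>> servo_tool --slide '[[0, 0, -0.02], [0, 0, -0.02], [0, 0, 0], [0, 0, 0], [0, 0, 0]]' --twist '[[0, 0, 0], [0, 0, 0], [0, 0, 0], [0, 0, 0], [0, 0, 0]]' --gripper '[1, 1, 1, 1, 1]'

```text
time_s: 88.85
tcp_pos: [0.6166, -0.3331, 0.0987]
ee_rot: [[0.922, -0.388, 0.0], [-0.388, -0.922, -0.0], [0.0, 0.0, -1.0]]
wrist_force: [-0.4, 0.3, 1.8]
gripper_width: 0.151
```

```bash
python3 -c "
from h import *
need(.6168,-.333,.0965,247.2)"
```

```text
t 88.85 tcp [ 616.6 -333.1   98.7] yawY -112.8 tilt [ 0.0002 -0.0001] F [-0.4  0.3  1.8] M [ 0.12  0.43 -0.  ] w 13.2 j [-15.  35.   3.   0. -59.  82.]
slide [ 0.    0.   -0.04] rows 0.0 twist 0.0
```

>>> servo_tool --slide '[[0, 0, -0.02], [0, 0, 0], [0, 0, 0]]' --twist '[[0, 0, 0], [0, 0, 0], [0, 0, 0]]' --gripper '[1, 1, 1]'

```text
time_s: 89.22
tcp_pos: [0.6167, -0.3331, 0.0975]
ee_rot: [[0.922, -0.387, 0.0], [-0.387, -0.922, -0.0], [0.0, 0.0, -1.0]]
wrist_force: [-0.9, 1.1, 2.2]
gripper_width: 0.153
```

>>> servo_tool --slide '[[0, 0, -0.01], [0, 0, 0], [0, 0, 0]]' --twist '[[0, 0, 0], [0, 0, 0], [0, 0, 0]]' --gripper '[1, 1, 1]'

```text
time_s: 89.6
tcp_pos: [0.6166, -0.3331, 0.0968]
ee_rot: [[0.922, -0.388, 0.0], [-0.388, -0.922, -0.0], [0.0, 0.0, -1.0]]
wrist_force: [-0.3, 0.5, 2.9]
gripper_width: 0.148
```

>>> servo_tool --slide '[[0, 0, -0.005], [0, 0, 0], [0, 0, 0]]' --twist '[[0, 0, 0], [0, 0, 0], [0, 0, 0]]' --gripper '[1, 1, 1]'

```text
time_s: 89.98
tcp_pos: [0.6167, -0.3331, 0.0965]
ee_rot: [[0.922, -0.388, 0.0], [-0.388, -0.922, -0.0], [0.0, 0.0, -1.0]]
wrist_force: [-1.3, 0.6, 4.0]
gripper_width: 0.151
```

>>> servo_tool --slide '[[0, 0, -0.005], [0, 0, 0], [0, 0, 0]]' --twist '[[0, 0, 0], [0, 0, 0], [0, 0, 0]]' --gripper '[1, 1, 1]'

```text
time_s: 90.35
tcp_pos: [0.6168, -0.3331, 0.0965]
ee_rot: [[0.922, -0.387, 0.0], [-0.387, -0.922, -0.0], [0.001, 0.0, -1.0]]
wrist_force: [-1.0, 1.1, 5.3]
gripper_width: 0.152
```

```bash
python3 -c "
from h import *
need(.6168,-.333,.0965,247.2)"
```

```text
t 90.35 tcp [ 616.8 -333.1   96.5] yawY -112.79 tilt [ 0.0004 -0.0003] F [-1.   1.1  5.3] M [ 0.2   0.52 -0.04] w 13.2 j [-15.  35.   3.   0. -58.  82.]
slide [0. 0. 0.] rows 0.0 twist -0.0
```

>>> servo_tool --slide '[[0, 0, -0.005], [0, 0, 0], [0, 0, 0]]' --twist '[[0, 0, 0], [0, 0, 0], [0, 0, 0]]' --gripper '[1, 1, 1]'

```text
time_s: 90.72
tcp_pos: [0.6168, -0.3331, 0.0964]
ee_rot: [[0.922, -0.387, 0.001], [-0.387, -0.922, -0.0], [0.001, 0.0, -1.0]]
wrist_force: [-1.5, 1.6, 6.4]
gripper_width: 0.155
```

>>> servo_tool --slide '[[0, 0, 0.05], [0, 0, 0.1], [0, 0, 0.4], [0, 0, 0.5], [0, 0, 0], [-0.68, 0.18, 0], [-0.68, 0.18, 0], [-0.68, 0.17, 0], [-0.68, 0.17, 0], [-0.69, 0.18, 0], [0, 0, 0], [0, 0, 0]]' --twist '[[0, 0, 0], [0, 0, 0], [0, 0, 0], [0, 0, 0], [0, 0, 0], [0, 0, 0], [0, 0, 0], [0, 0, 0], [0, 0, 0], [0, 0, 0], [0, 0, 0], [0, 0, 0]]' --gripper '[1, 1, 1, 1, 1, 1, 1, 1, 1, 1, 1, 1]'

```text
time_s: 92.22
tcp_pos: [0.4123, -0.2803, 0.1585]
ee_rot: [[0.922, -0.388, 0.0], [-0.388, -0.922, 0.0], [-0.0, -0.0, -1.0]]
wrist_force: [0.8, 0.4, 0.7]
gripper_width: 0.151
```

>>> servo_tool --slide '[[0, 0, 0], [0, 0, 0]]' --twist '[[0, 0, 0], [0, 0, 0]]' --gripper '[1, 1]'

```text
time_s: 92.48
tcp_pos: [0.4126, -0.2803, 0.1584]
ee_rot: [[0.922, -0.387, -0.001], [-0.387, -0.922, 0.0], [-0.001, 0.0, -1.0]]
wrist_force: [0.6, -0.2, 0.3]
gripper_width: 0.15
```

```bash
python3 -c "
from h import *
need(.412,-.2803,.0595,247.2)
c=snap('side','s17.png');cv2.imwrite('pics/s17c.png',cv2.resize(c['image'][60:180,260:400],None,fx=5,fy=5,interpolation=cv2.INTER_CUBIC))"
```

```text
t 92.47 tcp [ 412.6 -280.3  158.4] yawY -112.8 tilt [-0.0005  0.0002] F [ 0.6 -0.2  0.3] M [0.01 0.11 0.05] w 13.1 j [-16.  13. -22.  -0. -54.  83.]
slide [-0.01  0.   -1.65] rows 1.6 twist -0.0
```

View pics/s17c.png

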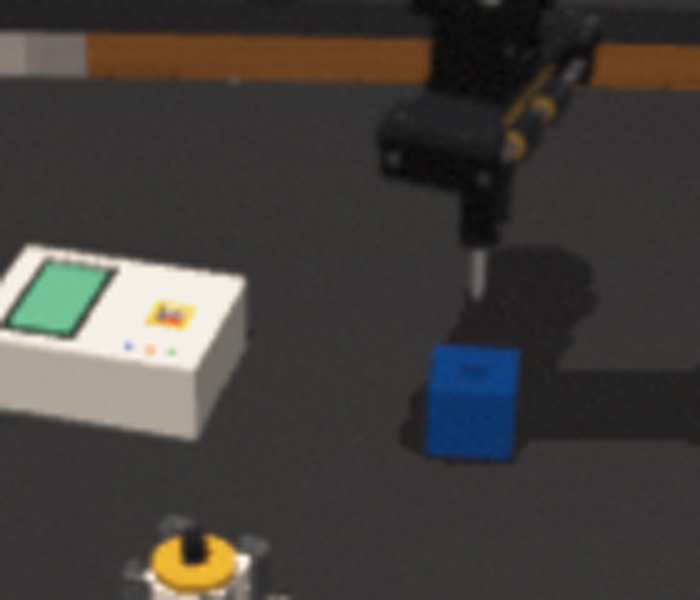

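Button is up again; stylus is over the stand hole. Lowering.

>>> servo_tool --slide '[[0, 0, -0.4], [0, 0, -0.3], [0, 0, -0.3], [0, 0, -0.3], [0, 0, -0.2], [0, 0, 0], [0, 0, 0], [0, 0, 0]]' --twist '[[0, 0, 0], [0, 0, 0], [0, 0, 0], [0, 0, 0], [0, 0, 0], [0, 0, 0], [0, 0, 0], [0, 0, 0]]' --gripper '[1, 1, 1, 1, 1, 1, 1, 1]'

```text
time_s: 93.52
tcp_pos: [0.4125, -0.2804, 0.0695]
ee_rot: [[0.922, -0.387, 0.001], [-0.387, -0.922, -0.001], [0.002, -0.0, -1.0]]
wrist_force: [0.2, 0.8, -1.1]
gripper_width: 0.152
```

```bash
python3 -c "
from h import *
need(.412,-.2803,.0593,247.2)"
```

```text
t 93.53 tcp [ 412.5 -280.4   69.5] yawY -112.8 tilt [ 0.0014 -0.0005] F [ 0.2  0.8 -1.1] M [-0.08  0.13  0.04] w 13.2 j [-16.  20. -29.   0. -41.  83.]
slide [-0.01  0.   -0.17] rows 0.2 twist -0.0
```

>>> servo_tool --slide '[[0, 0, -0.07], [0, 0, -0.06], [0, 0, 0], [0, 0, 0], [0, 0, 0], [0, 0, 0]]' --twist '[[0, 0, 0], [0, 0, 0], [0, 0, 0], [0, 0, 0], [0, 0, 0], [0, 0, 0]]' --gripper '[1, 1, 1, 1, 1, 1]'

```text
time_s: 94.28
tcp_pos: [0.4121, -0.2803, 0.0611]
ee_rot: [[0.922, -0.388, 0.0], [-0.388, -0.922, -0.0], [0.0, -0.0, -1.0]]
wrist_force: [-0.8, -0.0, -0.4]
gripper_width: 0.156
```

>>> servo_tool --slide '[[0, 0, -0.02], [0, 0, 0], [0, 0, 0]]' --twist '[[0, 0, 0], [0, 0, 0], [0, 0, 0]]' --gripper '[1, 1, 1]'

```text
time_s: 94.65
tcp_pos: [0.412, -0.2802, 0.0598]
ee_rot: [[0.922, -0.388, -0.0], [-0.388, -0.922, 0.0], [-0.0, 0.0, -1.0]]
wrist_force: [-0.4, -0.0, -0.9]
gripper_width: 0.153
```

>>> servo_tool --slide '[[0, 0, -0.005], [0, 0, 0], [0, 0, 0]]' --twist '[[0, 0, 0], [0, 0, 0], [0, 0, 0]]' --gripper '[1, 1, 1]'

```text
time_s: 95.02
tcp_pos: [0.412, -0.2802, 0.0596]
ee_rot: [[0.922, -0.388, 0.0], [-0.388, -0.922, -0.0], [0.0, -0.0, -1.0]]
wrist_force: [-0.8, -0.6, -0.0]
gripper_width: 0.152
```

>>> servo_tool --slide '[[0, 0, 0], [0, 0, 0], [0, 0, 0], [0, 0, 0], [0, 0, 0], [0, 0, 0], [0, 0, 0.4], [0, 0, 0.8], [0, 0, 0.8], [0, 0, 0.3], [0, 0, 0], [0, 0, 0]]' --twist '[[0, 0, 0], [0, 0, 0], [0, 0, 0], [0, 0, 0], [0, 0, 0], [0, 0, 0], [0, 0, 0], [0, 0, 0], [0, 0, 0], [0, 0, 0], [0, 0, 0], [0, 0, 0]]' --gripper '[0.5, 0.5, 0.5, 0.5, 0.5, 0.5, 0.5, 0.5, 0.5, 0.5, 0.5, 0.5]'

```text
time_s: 96.52
tcp_pos: [0.4112, -0.2798, 0.1962]
ee_rot: [[0.922, -0.388, -0.002], [-0.388, -0.922, 0.001], [-0.002, -0.0, -1.0]]
wrist_force: [-0.0, -0.2, -0.2]
gripper_width: 0.499
```

>>> servo_tool --slide '[[0, 0.8, 0], [0, 0.8, 0], [0, 0.8, 0], [0, 0, 0], [0, 0, 0]]' --twist '[[0, 0, 0], [0, 0, 0], [0, 0, 0], [0, 0, 0], [0, 0, 0]]' --gripper '[0.5, 0.5, 0.5, 0.5, 0.5]'

```text
time_s: 97.15
tcp_pos: [0.4116, -0.1362, 0.1966]
ee_rot: [[0.922, -0.387, -0.002], [-0.387, -0.922, -0.0], [-0.002, 0.001, -1.0]]
wrist_force: [0.4, -0.2, -0.2]
gripper_width: 0.497
```

```bash
python3 -c "
from h import *
need(.412,-.2803,.0593,247.2)
c=snap('side','s18.png');cv2.imwrite('pics/s18c.png',cv2.resize(c['image'][80:300,210:430],None,fx=2.7,fy=2.7,interpolation=cv2.INTER_CUBIC))
c=snap('top','t18.png')"
```

```text
t 97.15 tcp [ 411.6 -136.2  196.6] yawY -112.77 tilt [-0.0021 -0.0002] F [ 0.4 -0.2 -0.2] M [-0.05  0.18 -0.01] w 43.3 j [  3.   4. -27.   0. -59.  64.]
slide [ 0.01 -2.4  -2.29] rows 3.3 twist -0.01
```

View pics/s18c.png

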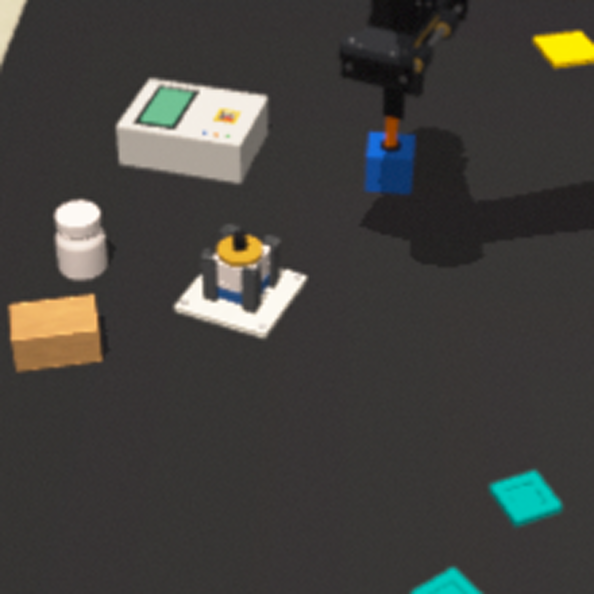

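View pics/t18.png

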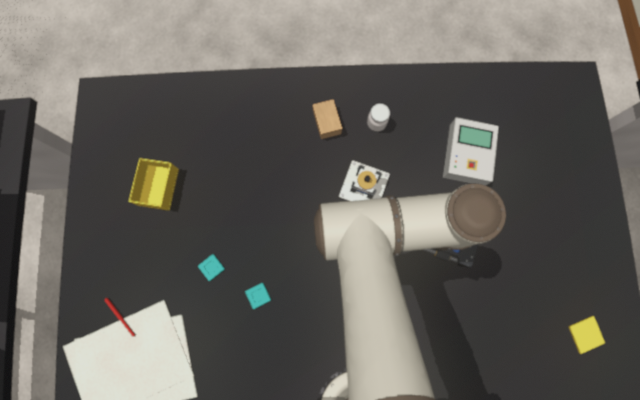

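>>> servo_tool --slide '[[0, 0.8, 0.5], [0, 0.8, 0.5], [0, 0.8, 0], [0, 0, 0], [0, 0, 0], [0, 0, 0]]' --twist '[[0, 0, 0], [0, 0, 0], [0, 0, 0], [0, 0, 0], [0, 0, 0], [0, 0, 0]]' --gripper '[0.5, 0.5, 0.5, 0.5, 0.5, 0.5]'

```text
time_s: 98.0
tcp_pos: [0.4119, 0.0065, 0.2571]
ee_rot: [[0.921, -0.39, -0.001], [-0.39, -0.921, -0.001], [-0.001, 0.001, -1.0]]
wrist_force: [-0.0, 0.1, 0.3]
gripper_width: 0.499
```

```bash
python3 -c "
from h import *
c=snap('side','s19.png');a=cv2.resize(c['image'][90:220,230:400],None,fx=4.6,fy=4.6,interpolation=cv2.INTER_CUBIC);cv2.imwrite('pics/s19c.png',a)"
```

```text
(no output)
```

View pics/s19c.png

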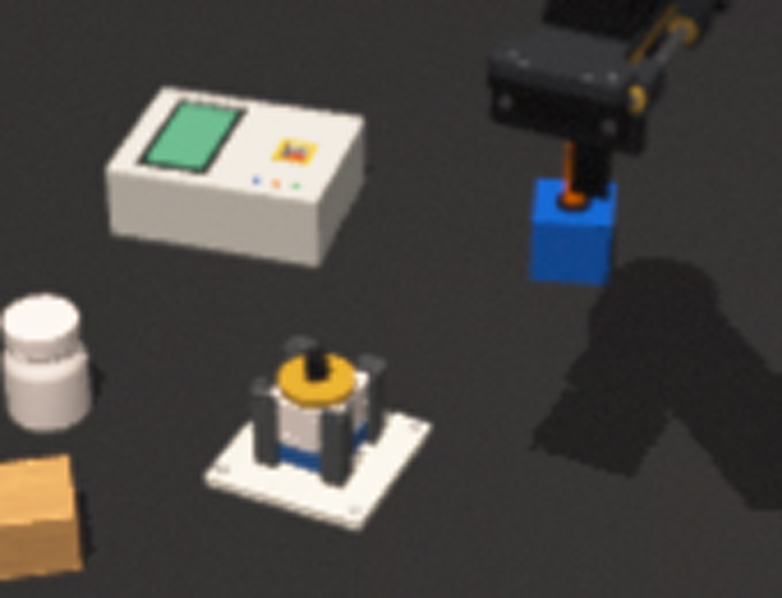

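```bash
python3 -c "
from h import *
print(r.finish_job(), r.sense()['time_s'])"
```

```text
the job is handed in; nothing more can be done
the job is handed in; nothing more can be done
```

The job is done and handed in at about 98 s of the 210 s allowed; no verdict was reported.

- **Stack:** I placed the blue cell body, then all four white spacers, then the brass disc knob up, and left the two turquoise look-alikes alone. The disc was knocked about 36 mm aside partway through, so I measured it again before picking it up.
- **Button:** I pressed it with the stylus tip until the tool stopped at 5 mm of travel. The force there was about 4 to 5 N, and 6.4 N on one small extra step to confirm the stop. The button came back up, and the stylus went back into its stand.
- **Last checks:** The final pictures show the stack seated flat between the guides with the disc on top, and the button up. The stylus stands upright with its collar on the stand, though a finger hid part of the handle in that picture. The jar, carton and bin look unmoved by eye.
- **Disagreements:** The two cameras differed by 1 to 3 mm in places, mostly in y. I corrected for this using the cell body, which I had centred with the gripper. Side contact while inserting parts stayed below 2 N.

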